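Close the board test jig and lock it with its pin

TASK

First push the open lid of the board test jig down onto the circuit board. Then pull the pin with the tall, plain round knob up out of its sprung catch on the pin rail, put it through the hole in the lid into the hole in the jig, and push it fully home so that its collar presses the lid completely shut against the springs. Finish holding on: end the program still gripping the knob and pressing down, because the lid springs up when nobody presses; leave the other pins, the solder spool, the tip-cleaner tin, the screwdriver and the parts tray where they are.

Things in the scene. Friction and masses are not known exactly. Their poses are not given: they have to be found in the camera images.
- jig: Base of the clamshell test jig, fixed: black block 190 (x) x 140 (y) x 34 mm high; its front strip (x = -95 to -55 mm) is 50 mm high. Origin: centre of its underside, z up. Hinge axis along y at x = +85, z = 54 mm; pin hole at x = -75, y = 0. Turned by up to 0.3 rad. In its middle a green circuit board (100 x 80 x 4 mm) lies on a sprung bed.
- lid (a joint): Angle of the jig's lid, rad: 0 = completely shut, growing as the free end rises; starts at 0.7 to 1.2. The stiff hinge keeps it where it is left. Pushed down (about 2 N at the free end) it meets the board at about 0.06; from there the sprung bed resists, and about 8 N straight down at the pin hole shuts it to 0. Let go, it springs back to about 0.06.
- lid_hole (a point): Centre of the lid's pin hole, on its upper face, 160 mm from the hinge axis. Lid: aluminium frame 8 mm thick (hinge axis at mid-thickness), 140 mm wide, 180 mm from axis to free edge, its free end a solid strip 40 mm deep. Hole 15 mm in diameter, right through, 1.5 mm chamfer. With the lid resting on the board this is 10 mm higher than when shut (58 mm above the bench).
- jig_hole (a point): Centre of the mouth of the pin hole in the jig's front strip, 50 mm above the bench; vertical hole 14 mm in diameter, 50 mm deep (right through). With the lid down the two holes line up.
- pin_grip (a point): The jig's pin: middle of its knob, the place to grip. Black round upright knob 20 mm in diameter, 42 mm tall; below it a thin neck, then a steel collar 28 mm in diameter, 6 mm thick, its underside 35 mm below this point; then a steel shaft 12 mm in diameter, 45 mm long, with a tapered tip. 0.12 kg. It starts in any of the rail's three places, collar on the rail's top.
- pin_seat (a point): Centre of the underside of the same pin's collar, on its axis, 35 mm below the middle of the knob. When the pin is home in the shut jig it is 58 mm above the bench.
- rail: Pin rail, fixed: aluminium bar 230 mm long (its y), 50 mm deep, top 60 mm above the bench. Origin: under its middle, on the bench; turned by up to 0.3 rad. 14 mm holes at y = -70, 0, +70 mm, x = 0. Behind each, a sprung brass ball in a housing (x = 11 to 48 mm, 12 mm above the top) holds the collar; it yields to a straight upward pull of up to 10 N over the first 8 mm. Free of the hole after 45 mm.
- pin_flat: Another pin on the rail, not wanted: low flat disc knob 34 mm in diameter, its top 30 mm above its collar's underside. Origin: centre of the collar's underside.
- pin_tee: Another pin on the rail, not wanted: cross bar (T) handle 44 mm long along its x and 12 mm thick, its top 33 mm above its collar's underside. Origin: centre of the collar's underside.
- spool: Solder spool standing on end, 48 mm in diameter, 38 mm high; origin at its underside. Leave it alone.
- cleaner: Round steel tip-cleaner tin, 76 mm in diameter, 41 mm high; origin at its underside. Leave it alone.
- driver: Screwdriver 150 mm long lying along its x axis; origin at its underside. Leave it alone.
- parts_tray: Grey parts tray 90 x 130 x 25 mm; origin at its underside. Leave it alone.
Things that resemble listed ones, but are neither listed nor needed, are in the scene too. What is shaped like the part that bears pin_grip but blue is not meant.

How it is judged (in metres and radians):
On the way, in this order (a step that is already met when the one before it is completed fails the run):
1. the lid is down on the board (value of joint lid below 0.1 rad), for 0.2 s.
2. the round-knobbed pin is pulled up clear of its catch on the rail (z of pin_seat in the frame of rail above 0.09 m and contact force between the fingers and pin above 0.5 N), for 0.1 s.
At the end, for the whole second after the job is handed in: The lid is within 0.02 rad of shut; the pin stands upright (0.12 rad) through both holes, its axis within 4 mm of the jig hole's and its collar within 4 mm of its home height; the gripper still holds the pin (over 1 N) and the pin's collar presses on the lid (over 3 N); all is still (value of joint lid below 0.02 rad and horizontal distance between pin_seat and jig_hole below 0.004 m and z of pin_seat in the frame of jig below 0.062 m and angle between pin_seat's own z axis and vertical below 0.12 rad and contact force between the fingers and pin above 1 N and contact force between pin and lid above 3 N and linear speed of pin below 0.02 m/s); the arm keeps its last pose, push and grip.
It fails at once if another pin is moved from its place on the rail (distance of any of pin_flat, pin_tee from where it was at the start of the episode above 0.015 m).
It fails at once if the spool, tin, screwdriver or tray is pushed away (distance of any of spool, cleaner, driver, parts_tray from where it was at the start of the episode above 0.03 m).
It also fails if it takes over 72 s, if anything falls off the work surface, if the arm or the gripper's body presses on something with over 40 N, if the wrist force passes 120 N, or if a joint passes its speed limit or range.

ROBOT

A 7-joint arm with a two-finger parallel gripper is mounted at the origin on the work surface. World frame = base frame: x ahead of the robot, y to its left, z up, the work surface at z = 0. Lengths are in m, angles in degrees, forces in N, time in s.
With the tool pointing down it reaches from about 0.425 to 0.875 m from the base axis. Payload 4.7 kg.
Tool frame: the origin (TCP) lies at the very end of the fingers, on their centre line; the grasp point (between the pads) lies 19 mm behind it; z points along the fingers, y is the direction in which the jaws open and shut (so a half turn about z gives the same grasp; the last joint's range is limited). The gripper opens to 87 mm and grips with 3 to 60 N. Pads are 19 mm wide; open, the fingers measure 117 mm over their backs; the gripper's body (75 mm by 190 mm) begins 51 mm behind the grasp point.
Start: joints at [74.49, 18.392, -4.016, 83.108, 1.295, 78.541, -3.26], TCP at [0.183, -0.624, 0.201] pointing down, gripper open.
Joint ranges: [-163.93, 163.93], [-17.29, 119.83], [-79.2, 71.16], [3.27, 140.29], [-89.18, 269.18], [5.43, 117.66], [-154.24, 154.24]. Speed limits (degrees/s): [147.25, 147.25, 180, 180, 180, 180, 180].

INTERFACE

Orientations are given as [roll, pitch, yaw] about the fixed x, y, z axes, in that order (R = Rz(yaw) Ry(pitch) Rx(roll)).
In Python, from cell import * gives the robot as it stands.
- The arm moves only by the tool arm_command, never from a script. Its argument "targets" is a list that holds one entry, the list of rows, each a list of 7 numbers: the shift along the tool's x, y, z in m, then the turn, a rotation vector about the tool's x, y, z in degrees, then the gripper's target within -1 to 1 (shut at 1, half-way at 0, fully open at -1). In form: [[[tx, ty, tz, rx, ry, rz, claw], ...]]. A call has 1 to 10 rows; each row is the pose to reach, as a shift and turn from the pose commanded when the call began, along the tool's axes at that moment; what a row does not reach only later rows make up. A row lasts 1/10 s, in which the tool goes at most 50 mm and 8.59 degrees, less where a joint would pass 70% of its speed; a pose out of reach is approached as far as the arm can. A call with a gripper value outside its range is refused whole. The fingers move at their own pace and stop on an object; "newtons" is the grip in N (left out, the last holds). Time passes only in rows, so rows that repeat a pose let the fingers close. It gives the time, the measured TCP pose, the force and the opening at its end, in the units of the state.
- get_obs(): the state, without advancing time (a new reading comes with each control period).
- read_camera(name): name is "side" or "top" or "wrist"; returns a dict with "img" (480x640x3 uint8, red, green, blue), "z_map" (480x640 float32, m along the optical axis (not along the pixel's ray), 0 where there is no reading), "K" (3x3 intrinsics, pixels), "origin" and "attitude" of the camera in the world. Camera axes: x right, y down, z forward; pixel columns grow to the right and rows downward; lengths in m; the calibration is good to about 2 mm. A picture is of the moment at which its call begins.
- sign_off(): hands the job in, once; it reports no verdict.
Trained networks look in the newest picture that a camera, given by its name, has taken for a name from the list of things; names that differ only in an ending like _2 or _b are one class to them, and where a whole thing is asked for, a point or a joint stands for the part that bears it (a point fixed in the world has none). Each returns a list of dicts, best first, with "conf" (0 to 1); they miss things now and then, are a little off and sometimes report something else, mostly with a low value. They report only what shows in the picture. A call takes as long as a camera call. They do not tell look-alikes from the thing itself.
- search_frame(thing, camera): "position" ([column, row] in pixels, amid what is visible of it).
The state is a dict: "time_s": time; "qpos": joint angles; "joint_velocities": joint speeds; "effort": joint torques, N m; "tool_pos": TCP position; "tool_rot": TCP orientation; "force": force on the tool from outside, world axes, zero at the start; "wrist_torque": the same for the moment, N m; "grip_width": finger opening in m.
Only numpy, scipy, OpenCV 4.12 (cv2) and the standard library are available. Lean on these libraries where they do the work, as an engineer would, in place of code of your own. Each camera call takes 0.05 s, during which the arm holds its last target.

## Working session

There is one attempt and no reset: what is moved stays moved. The work goes in short steps, Python scripts to look and compute and a tool call to move; the robot and the scene stay as the last step left them, time stands still between calls to the robot, and variables do not carry over. Pictures are saved under pics/ and viewed, and the job is handed in when it is done.

Besides the shell and the picture viewer there is one more tool, called as name(argument=value, ...) on one line, values as JSON. arm_command: Moves the arm, as the interface text tells. Its arguments: {"type":"object","properties":{"targets":{"type":"array","items":{"type":"array","items":{"type":"array","items":{"type":"number"}}}},"newtons":{"type":"number"}},"required":["targets"]}

```bash
mkdir -p pics; ls
python3 - <<'E'
from cell import *
import cv2,json
o=get_obs();print({k:o[k] for k in('time_s','tool_pos','tool_rot','force','grip_width')})
for c in('side','top'):
    d=read_camera(c);cv2.imwrite(f'pics/{c}0.png',d['img'][:,:,::-1]);print(c,d['K'].tolist(),d['origin'],d['attitude'])
    for t in('jig','lid','lid_hole','jig_hole','pin_grip','rail','pin_flat','pin_tee','spool','cleaner','driver','parts_tray'):
        print(t,[(r['position'],round(r['conf'],2)) for r in search_frame(t,c)][:4])
E
```

```text
pics
{'time_s': 0.0, 'tool_pos': array([ 0.18243644, -0.62325751,  0.1995409 ]), 'tool_rot': array([-1.79890007e+02,  5.59725259e-03,  1.63228033e+01]), 'force': array([-0.11569608,  0.01984659,  0.46185359]), 'grip_width': 0.08688685999878057}
side [[439.470841417878, 0.0, 321.12984559939844], [0.0, 439.470841417878, 233.03367635155925], [0.0, 0.0, 1.0]] [0.1750737  0.30729051 0.66731589] [-136.93701798   -0.87309919 -135.18353461]
jig [([211.0, 368.4], 0.61), ([375.9, 195.7], 0.18)]
lid [([177.0, 318.4], 0.72), ([343.4, 213.9], 0.63)]
lid_hole [([174.9, 312.9], 0.97)]
jig_hole [([214.1, 361.6], 0.95), ([346.1, 213.7], 0.35)]
pin_grip [([221.3, 231.4], 0.72), ([286.7, 202.3], 0.62), ([346.4, 273.0], 0.59), ([178.2, 316.4], 0.34)]
rail [([335.3, 223.9], 0.7), ([347.0, 213.3], 0.64)]
pin_flat [([376.4, 196.3], 0.5), ([209.3, 366.4], 0.24)]
pin_tee [([343.5, 212.6], 0.78)]
spool [([277.1, 261.9], 0.62), ([335.5, 222.3], 0.29)]
cleaner [([346.5, 346.3], 0.72)]
driver [([427.8, 170.9], 0.61)]
parts_tray [([223.1, 232.9], 0.69)]
top [[506.0144633090562, 0.0, 319.0131646362553], [0.0, 506.0144633090562, 247.63336756937568], [0.0, 0.0, 1.0]] [ 0.37274961 -0.06130007  1.07483426] [-169.61799149   -0.34565075  -88.81920263]
jig [([335.5, 240.2], 0.69), ([192.8, 246.8], 0.67)]
lid [([182.7, 236.5], 0.87), ([296.2, 229.7], 0.48)]
lid_hole [([279.6, 330.9], 0.74), ([184.0, 236.2], 0.59)]
jig_hole []
pin_grip [([321.6, 289.4], 0.67), ([344.1, 189.8], 0.51), ([334.2, 242.0], 0.43)]
rail [([367.4, 239.4], 0.79)]
pin_flat [([404.7, 247.1], 0.75)]
pin_tee [([370.0, 244.7], 0.56)]
spool [([295.0, 230.2], 0.61)]
cleaner [([280.6, 331.0], 0.8), ([186.7, 237.4], 0.65), ([190.8, 251.7], 0.61), ([365.8, 240.5], 0.4)]
driver [([506.8, 254.9], 0.89)]
parts_tray [([291.5, 170.1], 0.87)]
```

View pics/side0.png

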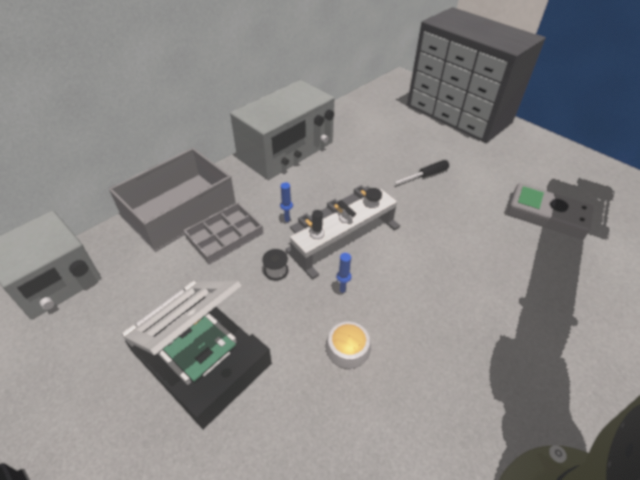

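View pics/top0.png

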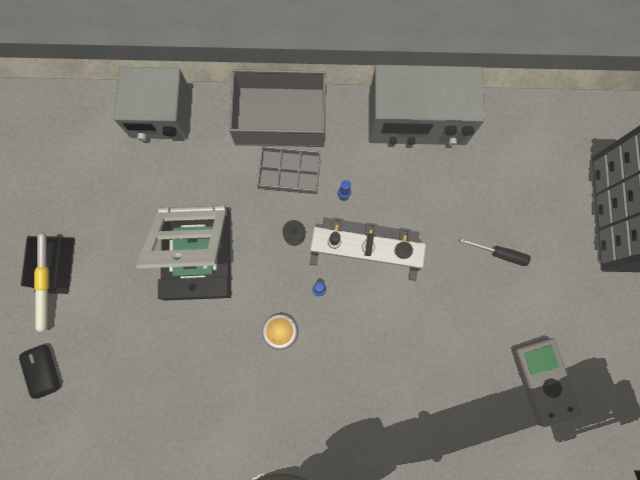

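The top picture shows the jig at (190,255) with its lid open towards the robot. The rail is at (368,245), with a black round knob at (334,239), the T handle at (370,243) and the flat disc at (404,250). Candidates for the wanted pin are the black round knob on the rail at (334,239), and the blue pins at (346,189) and (319,288). The black one fits, since blue is ruled out. Next I'll enlarge it and measure.

```bash
cat > h.py <<'E'
from cell import *
import cv2,numpy as np
from scipy.spatial.transform import Rotation as R
def cloud(d):
    K=d['K'];z=d['z_map'];v,u=np.mgrid[0:480,0:640]
    P=np.stack([(u-K[0,2])/K[0,0]*z,(v-K[1,2])/K[1,1]*z,z],-1)
    W=P@R.from_euler('xyz',d['attitude'],degrees=True).as_matrix().T+d['origin']
    W[z==0]=np.nan
    return W
def proj(d,p):
    c=(np.asarray(p)-d['origin'])@R.from_euler('xyz',d['attitude'],degrees=True).as_matrix()
    return (d['K']@(c.T/c.T[2]))[:2].T
E
python3 - <<'E'
from h import *
np.set_printoptions(precision=4,suppress=True)
D={c:read_camera(c) for c in('top','side')}
for c,(a,b,w,h) in {'top':(300,200,140,100),'side':(270,170,140,105)}.items():
    cv2.imwrite(f'pics/{c}_rail.png',cv2.resize(D[c]['img'][b:b+h,a:a+w,::-1],None,fx=5,fy=5,interpolation=cv2.INTER_CUBIC))
    C=cloud(D[c])
    def reg(a,b,w,h,z0,z1):
        q=C[b:b+h,a:a+w].reshape(-1,3);return q[(q[:,2]>z0)&(q[:,2]<z1)].astype(np.float32)
    # rail top
    q=reg(*((290,215,150,75) if c=='top' else (270,170,140,105)),.056,.065)
    r=cv2.minAreaRect(np.ascontiguousarray(q[:,:2])*1000);print(c,'rail',len(q),r)
    q=reg(*((325,225,20,25) if c=='top' else (305,205,25,35)),.085,.14)
    print('knob',len(q),q.mean(0),q.min(0),q.max(0))
    # knob top
    t=q[q[:,2]>np.percentile(q[:,2],95)-.006];print('knobtop',t.mean(0),len(t))
    # jig front strip
    q=reg(*((140,265,100,45) if c=='top' else (120,280,160,150)),.045,.054)
    print('strip',len(q),cv2.minAreaRect(np.ascontiguousarray(q[:,:2])*1000))
    q=reg(*((130,200,110,105) if c=='top' else (110,270,170,160)),.056,.3)
    print('lid',len(q),q.min(0),q.max(0))
    np.save(f'lid_{c}.npy',q)
    for n,p in {'spool':{'top':(295,231),'side':(277,262)},'cleaner':{'top':(280,331),'side':(347,346)},'blue1':{'top':(346,186),'side':(287,188)},'blue2':{'top':(319,287),'side':(346,262)}}.items():
        u,v=p[c];print(n,C[v,u])
E
```

```text
top rail 2870 ((574.4159545898438, -165.68057250976562), (229.9933319091797, 73.74071502685547), 82.24359130859375)
knob 103 [ 0.5703 -0.0945  0.1115] [ 0.5625 -0.1038  0.0897] [ 0.5806 -0.0849  0.1194]
knobtop [ 0.5719 -0.0947  0.1151] 80
strip 1741 ((485.7589111328125, 192.22512817382812), (63.65814208984375, 140.71519470214844), 3.5692670345306396)
lid 3265 [0.4953 0.123  0.0561] [0.6447 0.2701 0.1814]
spool [ 0.5973 -0.0126  0.0372]
cleaner [0.3898 0.0114 0.0417]
blue1 [ 0.6789 -0.1151  0.0977]
blue2 [ 0.4742 -0.0651  0.0993]
side rail 2201 ((591.36376953125, -149.37672424316406), (199.79464721679688, 241.5905303955078), 15.108920097351074)
knob 195 [ 0.5685 -0.0906  0.1049] [ 0.5603 -0.1031  0.085 ] [ 0.5814 -0.0833  0.1185]
knobtop [ 0.5704 -0.0929  0.1151] 82
strip 5345 ((547.3250122070312, 195.4117431640625), (188.3280029296875, 140.528076171875), 2.927042007446289)
lid 3426 [0.4947 0.1235 0.0566] [0.6443 0.2706 0.18  ]
spool [ 0.5883 -0.0068  0.0379]
cleaner [0.3816 0.0278 0.0387]
blue1 [nan nan nan]
blue2 [ 0.4677 -0.0584  0.099 ]
```

Run:
```python
from h import *
a=cv2.imread('pics/top_rail.png');b=cv2.imread('pics/side_rail.png')
cv2.imwrite('pics/rail_both.png',cv2.resize(np.vstack([a,b]),None,fx=.58,fy=.58))
```

```text
(no output)
```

View pics/rail_both.png

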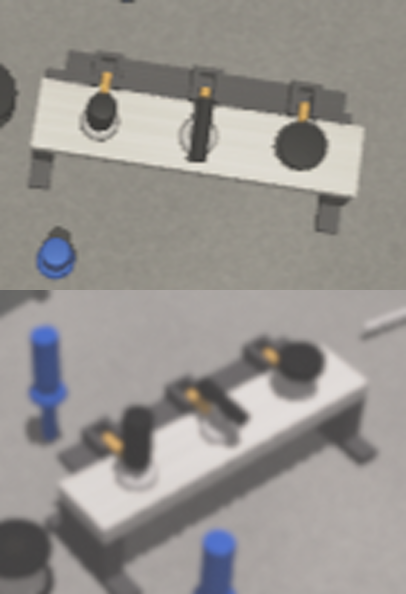

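The crop confirms it: the black round upright knob at top (334,239) and side (317,222) sits on the rail, next to the T handle and the flat disc. The blue pins stand off the rail. First I'll push the lid with closed fingers.

```bash
cat >> h.py <<'E'
def rel(p,yaw,p0=None,rot0=None):
    o=get_obs()
    p0=o['tool_pos'] if p0 is None else p0; rot0=o['tool_rot'] if rot0 is None else rot0
    A=R.from_euler('xyz',rot0,degrees=True);B=R.from_euler('xyz',[180,0,yaw],degrees=True)
    return np.round(A.inv().apply(np.asarray(p)-p0),4).tolist(),np.round((A.inv()*B).as_rotvec(degrees=True),2).tolist()
E
python3 - <<'E'
from h import *
from scipy.optimize import least_squares
np.set_printoptions(precision=4,suppress=True)
print(rel([.5,-.25,.26],0))
# lid plane: fit
for c in('top','side'):
    q=np.load(f'lid_{c}.npy').astype(float); q=q[q[:,2]>.07]
    m=np.median(q,0)
    A=np.c_[q[:,:2],np.ones(len(q))]
    s=least_squares(lambda k:A@k-q[:,2],[0,0,0],loss='soft_l1',f_scale=.003).x
    print(c,'tilt',np.arctan(np.hypot(*s[:2])),'downhill dir deg',np.degrees(np.arctan2(-s[1],-s[0])))
E
```

```text
([0.4097, -0.2696, -0.0594], [0.01, 0.0, 16.32])
top tilt 0.7378138113506985 downhill dir deg 3.426934255491293
side tilt 0.7384737462550051 downhill dir deg 3.212114640677974
```

arm_command(targets=[[[0.05, -0.03, -0.06, 0, 0, 2, 1], [0.1, -0.07, -0.06, 0, 0, 4, 1], [0.14, -0.1, -0.06, 0, 0, 6, 1], [0.18, -0.125, -0.06, 0, 0, 8, 1], [0.22, -0.15, -0.06, 0, 0, 10, 1], [0.26, -0.18, -0.06, 0, 0, 12, 1], [0.3, -0.205, -0.06, 0, 0, 14, 1], [0.34, -0.23, -0.06, 0, 0, 16, 1], [0.38, -0.25, -0.06, 0, 0, 16.3, 1], [0.41, -0.27, -0.06, 0, 0, 16.3, 1]]], newtons=20)

```text
time_s: 2.4
tool_pos: [0.4955, -0.2546, 0.261]
tool_rot: [179.9, -0.0, -0.0]
force: [0.7, -0.1, -0.5]
grip_width: 0.0154
```

arm_command(targets=[[[0.005, -0.04, 0, 0, 0, 0, 1], [0.01, -0.085, 0, 0, 0, 0, 1], [0.01, -0.13, 0, 0, 0, 0, 1], [0.02, -0.175, 0, 0, 0, 0, 1], [0.02, -0.22, 0, 0, 0, 0, 1], [0.02, -0.265, 0, 0, 0, 0, 1], [0.02, -0.31, 0, 0, 0, 0, 1], [0.02, -0.355, 0.01, 0, 0, 0, 1], [0.02, -0.395, 0.02, 0, 0, 0, 1], [0.02, -0.418, 0.03, 0, 0, 0, 1]]])

```text
time_s: 3.4
tool_pos: [0.5134, 0.1664, 0.2308]
tool_rot: [-179.9, -0.1, 0.3]
force: [-0.5, 0.1, -0.5]
grip_width: 0.0005
```

Run:
```python
from h import *
o=get_obs();print(o['tool_pos'],o['tool_rot'],o['force'],o['grip_width'])
a=np.linspace(.738,.05,8);Rz=R.from_euler('z',3.3,degrees=True)
for t in a:
    p=Rz.apply([.085-.165*np.cos(t)+.004*np.sin(t),-.03,.054+.165*np.sin(t)+.004*np.cos(t)])+[.548,.1955,0]
    print(round(t,2),rel(p,0))
d=read_camera('wrist');cv2.imwrite('pics/w1.png',d['img'][:,:,::-1])
```

```text
[0.51341327 0.16636275 0.23084242] [-1.79918479e+02 -5.82016399e-02  2.84642112e-01] [-0.54867408  0.10671428 -0.5465266 ] 0.00047672762151061796
0.74 ([0.0019, 0.0029, 0.0629], [-0.08, -0.06, 0.28])
0.64 ([-0.0087, 0.0035, 0.0751], [-0.08, -0.06, 0.28])
0.54 ([-0.018, 0.004, 0.0884], [-0.08, -0.06, 0.28])
0.44 ([-0.0261, 0.0044, 0.1024], [-0.08, -0.06, 0.28])
0.34 ([-0.0326, 0.0048, 0.1173], [-0.08, -0.06, 0.28])
0.25 ([-0.0378, 0.0051, 0.1326], [-0.08, -0.06, 0.28])
0.15 ([-0.0413, 0.0053, 0.1485], [-0.08, -0.06, 0.28])
0.05 ([-0.0433, 0.0054, 0.1645], [-0.08, -0.06, 0.28])
```

View pics/w1.png

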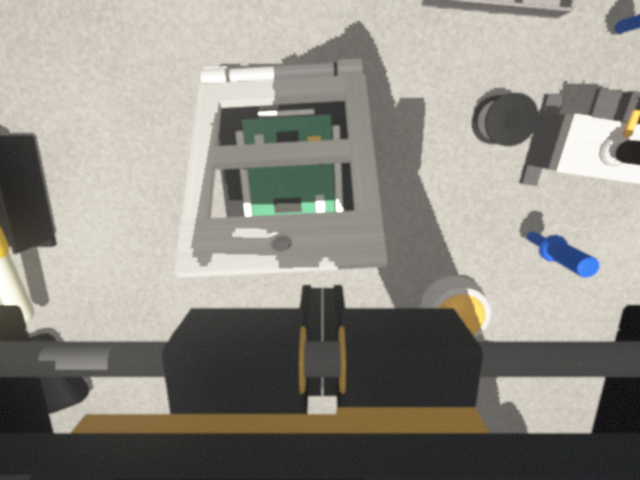

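The wrist view shows the lid strip below the closed fingers, with the hole at (281,242) to the left of the fingers at (322,300). Now I'll push along the arc.

arm_command(targets=[[[0.002, 0.003, 0.03, 0, 0, 0, 1], [0.002, 0.003, 0.055, 0, 0, 0, 1], [0.001, 0.003, 0.065, 0, 0, 0, 1], [-0.004, 0.003, 0.07, 0, 0, 0, 1], [-0.009, 0.003, 0.076, 0, 0, 0, 1], [-0.014, 0.004, 0.082, 0, 0, 0, 1], [-0.018, 0.004, 0.089, 0, 0, 0, 1], [-0.022, 0.004, 0.096, 0, 0, 0, 1], [-0.026, 0.004, 0.103, 0, 0, 0, 1], [-0.03, 0.004, 0.11, 0, 0, 0, 1]]])

```text
time_s: 4.45
tool_pos: [0.484, 0.1578, 0.1201]
tool_rot: [180.0, -0.0, 0.0]
force: [-0.3, -0.5, 0.7]
grip_width: 0.0005
```

arm_command(targets=[[[-0.003, 0, 0.008, 0, 0, 0, 1], [-0.005, 0, 0.015, 0, 0, 0, 1], [-0.008, 0.001, 0.023, 0, 0, 0, 1], [-0.01, 0.001, 0.031, 0, 0, 0, 1], [-0.011, 0.001, 0.039, 0, 0, 0, 1], [-0.012, 0.001, 0.046, 0, 0, 0, 1], [-0.013, 0.001, 0.051, 0, 0, 0, 1], [-0.013, 0.001, 0.054, 0, 0, 0, 1], [-0.013, 0.001, 0.055, 0, 0, 0, 1], [-0.013, 0.001, 0.055, 0, 0, 0, 1]]])

```text
time_s: 5.45
tool_pos: [0.4714, 0.157, 0.0656]
tool_rot: [-180.0, -0.0, 0.0]
force: [-0.7, 0.6, -0.3]
grip_width: 0.0006
```

```bash
cat >> h.py <<'E'
def lidfit(d,lo=.045):
    q=cloud(d).reshape(-1,3); J=(q-[.548,.1955,0])@R.from_euler('z',3.3,degrees=True).as_matrix()
    m=(J[:,0]>-.115)&(J[:,0]<.08)&(abs(J[:,1])<.068)&(J[:,2]>lo)&(J[:,2]<.075)&((J[:,1]>.035)|(J[:,0]>0.)); J=J[m]
    A=np.c_[J[:,:2],np.ones(len(J))]
    from scipy.optimize import least_squares
    s=least_squares(lambda k:A@k-J[:,2],[0,0,.06],loss='soft_l1',f_scale=.002).x
    return len(J),s
E
python3 - <<'E'
from h import *
o=get_obs();print(o['tool_pos'],o['force'])
for c in('top','side'):
    d=read_camera(c);print(c,lidfit(d),lidfit(d,.05))
    cv2.imwrite(f'pics/{c}2.png',d['img'][:,:,::-1])
a=cv2.imread('pics/side2.png')[270:430,100:290];cv2.imwrite('pics/s2c.png',cv2.resize(a,None,fx=4,fy=4,interpolation=2)[:600])
E
```

```text
[0.47139837 0.15701877 0.06564738] [-0.70250745  0.59568042 -0.28253722]
top (1689, array([ 0.03953705, -0.08930587,  0.05432003])) (1400, array([-0.10952252, -0.03985311,  0.06611417]))
side (1770, array([0.08471452, 0.06992703, 0.05447397])) (1410, array([-0.08633688,  0.03897805,  0.06625773]))
```

View pics/s2c.png

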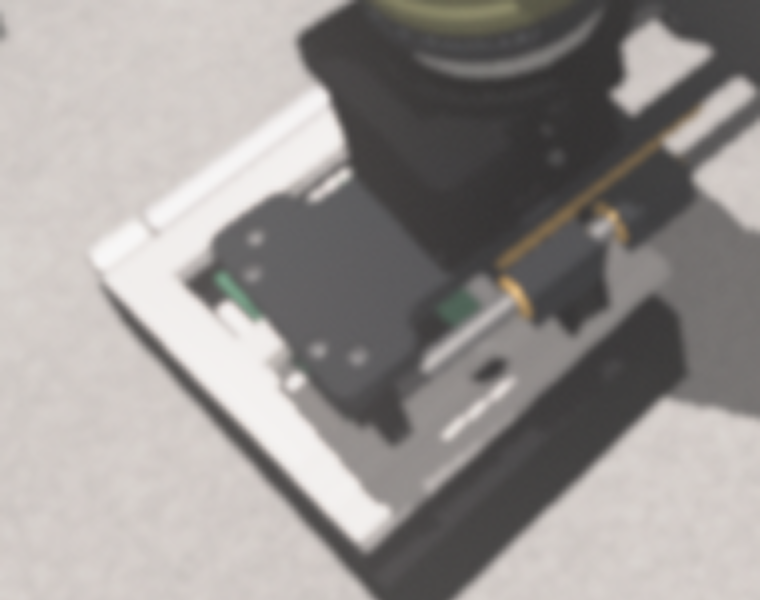

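The lid lies down, with its hole visible at about (490,370) in the crop. I'll press slightly more, then lift and measure.

arm_command(targets=[[[0, 0, 0.002, 0, 0, 0, 1], [0, 0, 0.003, 0, 0, 0, 1], [0, 0, 0.003, 0, 0, 0, 1], [0, 0, 0.003, 0, 0, 0, 1]]])

```text
time_s: 5.95
tool_pos: [0.4712, 0.1569, 0.0626]
tool_rot: [180.0, 0.0, 0.0]
force: [0.0, -0.3, 0.0]
grip_width: 0.0004
```

arm_command(targets=[[[0, 0, -0.02, 0, 0, 0, 1], [0, 0.01, -0.06, 0, 0, 0, -0.2], [0, 0.03, -0.1, 0, 0, 0, -0.2], [0, 0.07, -0.14, 0, 0, 0, -0.2], [0.01, 0.11, -0.16, 0, 0, 0, -0.2], [0.01, 0.14, -0.16, 0, 0, 0, -0.2], [0.01, 0.15, -0.16, 0, 0, 0, -0.2], [0.01, 0.15, -0.16, 0, 0, 0, -0.2]]])

```text
time_s: 6.75
tool_pos: [0.481, 0.0056, 0.2223]
tool_rot: [-180.0, 0.0, -0.2]
force: [-0.8, -0.0, -0.8]
grip_width: 0.0472
```

Run:
```python
from h import *
o=get_obs();print(o['tool_pos'],o['tool_rot'],o['force'],o['grip_width'])
for c in('top','side','wrist'):
    d=read_camera(c);print(c,d['origin'],lidfit(d,.053))
    cv2.imwrite(f'pics/{c}3.png',d['img'][:,:,::-1])
    for t in('lid_hole','jig_hole','pin_grip','jig','lid'):
        for r in search_frame(t,c)[:3]:
            u,v=np.round(r['position']).astype(int);print(t,r['position'],round(r['conf'],2),cloud(d)[v,u])
```

```text
[0.48103251 0.00556216 0.22227925] [-1.79998702e+02  3.87870356e-02 -1.72991594e-01] [-0.80069955 -0.04752372 -0.75956311] 0.04724080662061339
top [ 0.37274961 -0.06130007  1.07483426] (904, array([-0.13547099,  0.01806947,  0.06844026]))
lid_hole [167.7, 252.2] 0.72 [0.54083234 0.23899583 0.0734239 ]
lid_hole [295.3, 333.6] 0.4 [ 0.38453372 -0.01858126  0.03239841]
jig_hole [167.3, 254.4] 0.82 [0.54238132 0.25110674 0.03889286]
jig_hole [336.4, 238.4] 0.73 [ 0.56811366 -0.09590523  0.11617194]
jig_hole [302.6, 229.2] 0.35 [ 0.60177836 -0.02925075  0.03803006]
pin_grip [343.8, 189.1] 0.65 [ 0.67341783 -0.11131215  0.09477743]
pin_grip [336.6, 235.7] 0.48 [ 0.57245355 -0.09784655  0.1144867 ]
jig [171.2, 250.6] 0.88 [0.54327182 0.23361895 0.07180007]
lid [170.4, 253.7] 0.75 [0.54116043 0.24245667 0.04716235]
lid [374.9, 241.2] 0.71 [ 0.57570942 -0.17817176  0.05665867]
side [0.1750737  0.30729051 0.66731589] (2529, array([-0.14943088,  0.00194109,  0.07022019]))
lid_hole [375.2, 196.9] 0.17 [ 0.5424383  -0.22373783  0.09162584]
jig_hole [207.1, 356.0] 0.86 [0.5151181  0.19677012 0.0519389 ]
pin_grip [345.5, 273.1] 0.78 [ 0.46768958 -0.06110812  0.06668967]
pin_grip [319.5, 227.8] 0.77 [ 0.56273481 -0.0925129   0.08503685]
jig [206.4, 360.0] 0.97 [0.51197684 0.20126    0.04971487]
lid [195.1, 343.1] 0.74 [0.54534368 0.19741686 0.05336044]
wrist [0.56370905 0.0079751  0.40738363] (12306, array([-0.14370754, -0.00126638,  0.07068214]))
lid_hole [93.5, 135.8] 0.75 [0.55023744 0.19923473 0.07127756]
jig_hole [108.3, 134.7] 0.82 [0.55104521 0.18765846 0.07070753]
pin_grip [400.1, 222.9] 0.84 [ 0.48128624 -0.05742478  0.09418322]
pin_grip [448.2, 109.9] 0.74 [ 0.57050707 -0.08386276  0.10978375]
jig [108.7, 132.0] 0.66 [0.55347971 0.18631111 0.0709172 ]
lid [95.4, 135.6] 0.92 [0.55015755 0.19954453 0.06924965]
```

View pics/wrist3.png

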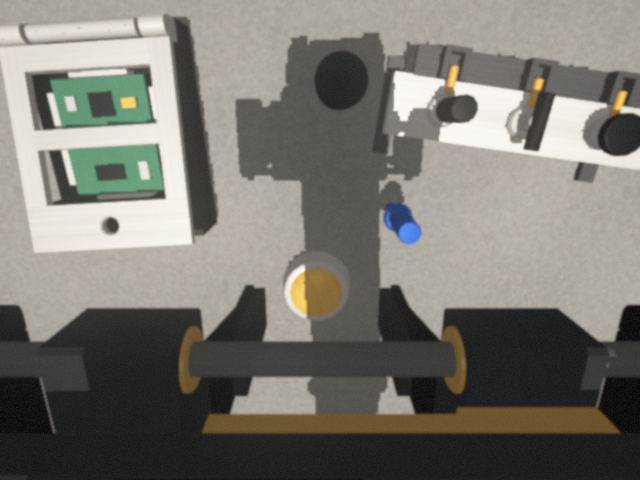

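Run:
```python
from h import *
np.set_printoptions(precision=4,suppress=True)
for c in('side','wrist','top'):
    d=read_camera(c);C=cloud(d);J=(C-[.548,.1955,0])@R.from_euler('z',3.3,degrees=True).as_matrix()
    for x in(-.11,-.1,-.09,-.08,-.07,-.06,0.0,.02,.06,.08):
        for y in (.055,-.055):
            m=(abs(J[...,0]-x)<.004)&(abs(J[...,1]-y)<.006)&(J[...,2]>-.01)&(J[...,2]<.12);print(c,x,y,m.sum(),np.median(J[m][:,2]) if m.any() else None,end=' | ')
        print()
```

```text
side -0.11 0.055 48 -0.00023522709834133954 | side -0.11 -0.055 38 -0.00033239490321151916 | 
side -0.1 0.055 45 -0.0004078035661551071 | side -0.1 -0.055 35 -0.00012784972683299586 | 
side -0.09 0.055 217 0.04864900379146674 | side -0.09 -0.055 164 0.04770815495324409 | 
side -0.08 0.055 79 0.08187696099816476 | side -0.08 -0.055 52 0.08155499507075796 | 
side -0.07 0.055 46 0.08100554137165748 | side -0.07 -0.055 32 0.08086540763244075 | 
side -0.06 0.055 46 0.07941549697371118 | side -0.06 -0.055 34 0.07971680222853171 | 
side 0.0 0.055 36 0.07057200440124121 | side 0.0 -0.055 54 0.06959213542120739 | 
side 0.02 0.055 27 0.06764256132379785 | side 0.02 -0.055 30 0.06749616835614324 | 
side 0.06 0.055 35 0.061303886110744214 | side 0.06 -0.055 52 0.06009638872228772 | 
side 0.08 0.055 44 0.05964908238382171 | side 0.08 -0.055 34 0.05965266384106049 | 
wrist -0.11 0.055 0 None | wrist -0.11 -0.055 67 0.0009586067947252585 | 
wrist -0.1 0.055 0 None | wrist -0.1 -0.055 3 0.0014904388524550336 | 
wrist -0.09 0.055 98 0.08488060731958806 | wrist -0.09 -0.055 114 0.08444096740326078 | 

[... 590 characters left out ...]
5 179 0.06077530492120691 | 
top -0.11 0.055 23 -0.0010541782232209582 | top -0.11 -0.055 0 None | 
top -0.1 0.055 20 -0.0004825249681321696 | top -0.1 -0.055 0 None | 
top -0.09 0.055 41 0.050376996911198894 | top -0.09 -0.055 0 None | 
top -0.08 0.055 25 0.08157400719718076 | top -0.08 -0.055 0 None | 
top -0.07 0.055 24 0.07992151863386991 | top -0.07 -0.055 0 None | 
top -0.06 0.055 24 0.07836888045456263 | top -0.06 -0.055 0 None | 
top 0.0 0.055 28 0.068727852584878 | top 0.0 -0.055 0 None | 
top 0.02 0.055 33 0.06318542038012585 | top 0.02 -0.055 0 None | 
top 0.06 0.055 35 0.05841003198368288 | top 0.06 -0.055 0 None | 
top 0.08 0.055 25 0.05881029069886345 | top 0.08 -0.055 0 None |
```

Run:
```python
import cv2
a=cv2.imread('pics/side3.png')[270:430,100:290];cv2.imwrite('pics/s3c.png',cv2.resize(a,None,fx=4,fy=4,interpolation=2)[:600])
```

```text
(no output)
```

View pics/s3c.png

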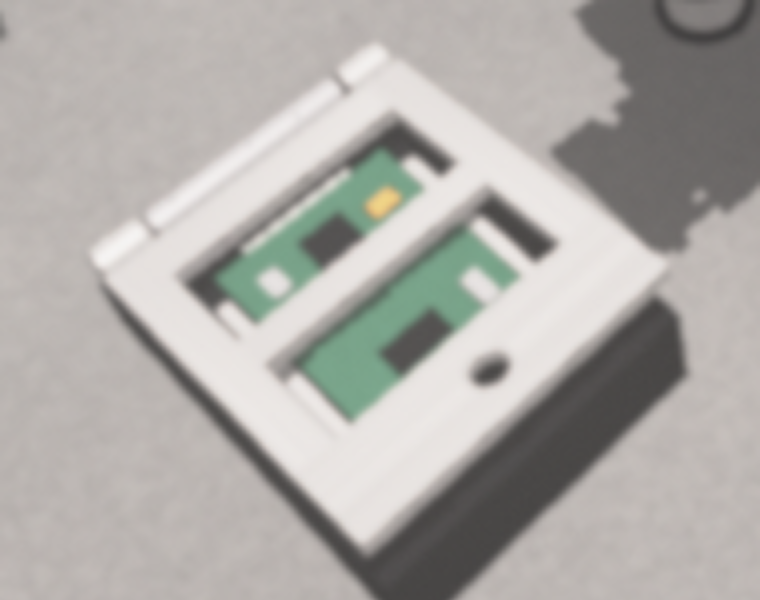

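Run:
```python
from h import *
d=read_camera('side')
for p in([.4714,.157,.0656],[.4714,.157,.083],[.4714,.147,.0656]):
    q=proj(d,p);print(q,(q-[100,270])*4)
d=read_camera('side')
a=cv2.imread('pics/side2.png')[230:430,120:300];cv2.imwrite('pics/s2d.png',cv2.resize(a,None,fx=4,fy=3,interpolation=2))
d=read_camera('wrist');C=cloud(d)
for u,v in((250,300),(255,290),(385,292),(390,300),(235,340),(408,340)):print(u,v,C[v,u])
print(get_obs()['tool_pos'])
```

```text
[244.8851754  353.50937965] [579.54070159 334.03751859]
[243.55522846 347.75477653] [574.22091385 311.01910611]
[250.15663566 349.20050731] [600.62654263 316.80202925]
250 300 [0.49073477 0.03808372 0.25850404]
255 290 [0.49098156 0.03752863 0.24895717]
385 292 [ 0.49059851 -0.02044256  0.25009038]
390 300 [ 0.49043968 -0.02138744  0.25775937]
235 340 [0.49103441 0.03763019 0.29017097]
408 340 [ 0.49023851 -0.02248543  0.28877242]
[0.4813135  0.00693967 0.22261372]
```

View pics/s2d.png

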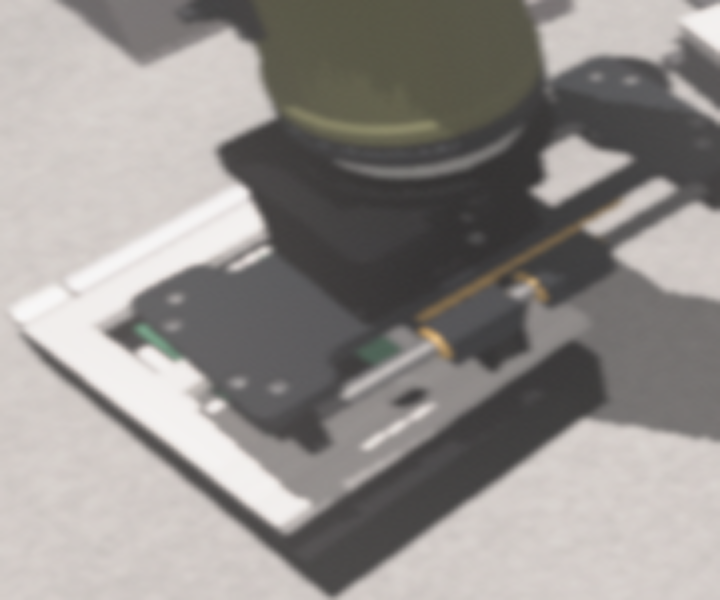

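Run:
```python
from h import *
d=read_camera('side');Rz=R.from_euler('z',3.3,degrees=True)
for a in(0,.05,.1,.145,.2):
    p=Rz.apply([.085-.18*np.cos(a)+.004*np.sin(a),.07,.054+.18*np.sin(a)+.004*np.cos(a)])+[.548,.1955,0]
    h=Rz.apply([.085-.16*np.cos(a)+.004*np.sin(a),0,.054+.16*np.sin(a)+.004*np.cos(a)])+[.548,.1955,0]
    print(a,(proj(d,p)-[100,270])*4,(proj(d,h)-[100,270])*4)
a=cv2.imread('pics/side2.png')[380:430,160:240];b=cv2.imread('pics/side3.png')[380:430,160:240]
c=cv2.imread('pics/side2.png')[345:385,200:250];e=cv2.imread('pics/side3.png')[345:385,200:250]
cv2.imwrite('pics/cmp.png',np.vstack([np.hstack([cv2.resize(x,(400,250),interpolation=2) for x in(a,b)]),np.hstack([cv2.resize(x,(400,320),interpolation=2) for x in(c,e)])]))
```

```text
0 [384.10145909 582.83598632] [505.1011808  401.30770991]
0.05 [378.16896474 571.85766008] [501.24372757 390.59955569]
0.1 [371.29221553 559.77371454] [496.60744657 379.04456803]
0.145 [364.29207446 547.96091592] [491.76548999 367.93624558]
0.2 [354.69337955 532.33521381] [484.98595151 353.47314682]
```

View pics/cmp.png

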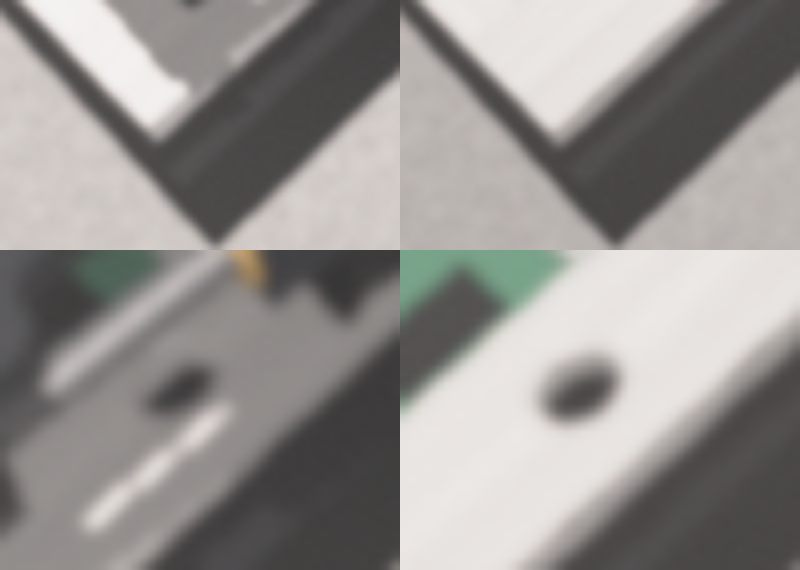

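The lid stopped at about 0.145 rad, with no force on the finger, so I'll push again while watching the contact.

Run:
```python
from h import *
Rz=R.from_euler('z',3.3,degrees=True)
print(get_obs()['tool_pos'],rel(Rz.apply([-.065,-.03,.11])+[.55,.1955,0],0))
```

```text
[0.48129418 0.00693007 0.22263385] ([0.0056, -0.1549, 0.1126], [0.01, 0.0, 0.02])
```

arm_command(targets=[[[0, -0.04, 0, 0, 0, 0, 1], [0.005, -0.08, 0, 0, 0, 0, 1], [0.005, -0.12, 0.03, 0, 0, 0, 1], [0.005, -0.155, 0.07, 0, 0, 0, 1], [0.005, -0.155, 0.1, 0, 0, 0, 1], [0.005, -0.155, 0.112, 0, 0, 0, 1], [0.005, -0.155, 0.112, 0, 0, 0, 1], [0.005, -0.155, 0.112, 0, 0, 0, 1]]])

```text
time_s: 8.8
tool_pos: [0.4874, 0.1611, 0.1118]
tool_rot: [-180.0, -0.1, -0.1]
force: [0.6, 0.2, 0.9]
grip_width: 0.0019
```

```bash
cat > look.py <<'E'
from h import *
import sys
n=sys.argv[1];o=get_obs();print(o['tool_pos'],o['tool_rot'],o['force'],o['grip_width'])
s=read_camera('side');w=read_camera('wrist')
a=s['img'][260:430,120:300,::-1];b=w['img'][:,:,::-1]
q=proj(s,o['tool_pos']);print(q,(q-[120,260])*[2.22,2.22])
cv2.imwrite(f'pics/{n}.png',np.hstack([cv2.resize(a,(400,378),interpolation=2),cv2.resize(b[100:478],None,fx=.62,fy=1)[:378]]))
E
python3 look.py p1
```

```text
[0.48743041 0.16114706 0.11179204] [-1.79998830e+02 -8.83052128e-02 -9.06207988e-02] [0.58412004 0.23277517 0.92772504] 0.0019206452082951978
[231.90298648 332.39267234] [248.42462998 160.71173259]
```

View pics/p1.png

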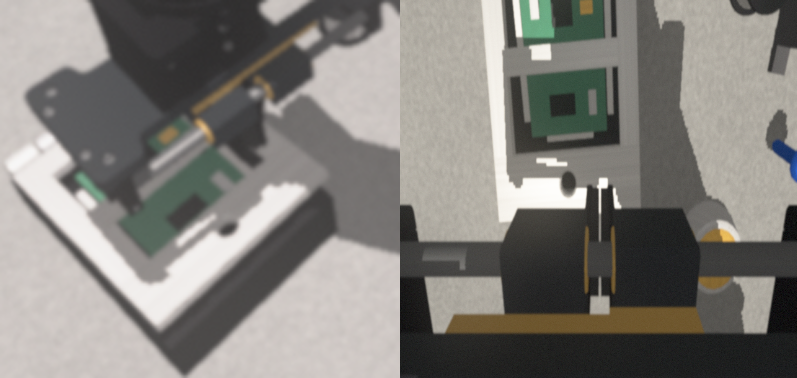

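arm_command(targets=[[[0, 0, 0.01, 0, 0, 0, 1], [0, 0, 0.02, 0, 0, 0, 1], [0, 0, 0.025, 0, 0, 0, 1], [0, 0, 0.03, 0, 0, 0, 1], [0, 0, 0.033, 0, 0, 0, 1], [0, 0, 0.033, 0, 0, 0, 1]]])

```text
time_s: 9.5
tool_pos: [0.4859, 0.1619, 0.0771]
tool_rot: [180.0, 0.1, 0.0]
force: [-0.7, -0.1, -0.0]
grip_width: 0.0002
```

arm_command(targets=[[[0, 0, 0.002, 0, 0, 0, 1], [0, 0, 0.004, 0, 0, 0, 1], [0, 0, 0.006, 0, 0, 0, 1], [0, 0, 0.006, 0, 0, 0, 1]]])

```text
time_s: 9.9
tool_pos: [0.4861, 0.1619, 0.0714]
tool_rot: [180.0, 0.0, 0.0]
force: [0.8, 0.6, 0.2]
grip_width: 0.0007
```

```bash
python3 look.py p2
```

```text
[0.48610079 0.16187459 0.07136129] [1.79991666e+02 2.21285004e-02 1.49169875e-02] [0.81970167 0.57797196 0.17561675] 0.0007059356971992384
[235.67211994 347.31682809] [256.79210626 193.84335837]
```

View pics/p2.png

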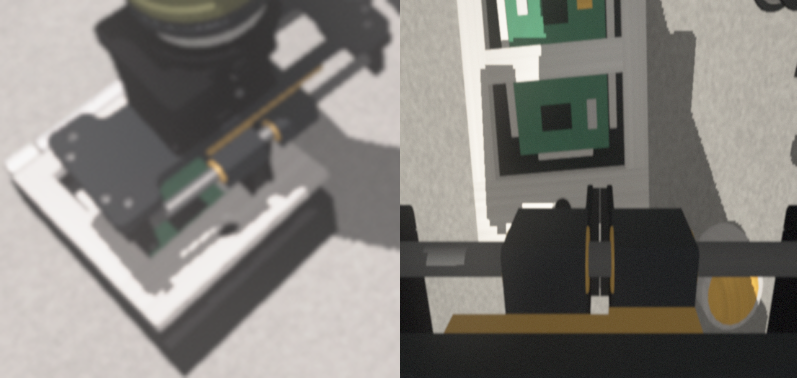

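Run:
```python
from h import *
d=read_camera('side');o=get_obs();print(lidfit(d,.053))
im=d['img'][:,:,::-1].copy();a=cv2.resize(im[310:380,190:290],None,fx=8,fy=8,interpolation=2)
for k,z in enumerate((0,.01,.019,.03)):
    q=(proj(d,o['tool_pos']+[0,0,z])-[190,310]+.5)*8;print(z,q);cv2.circle(a,tuple(int(x) for x in q),4,[(0,0,255),(0,255,255),(0,255,0),(255,0,0)][k],-1)
cv2.imwrite('pics/p3.png',a)
```

```text
(839, array([-0.14801471,  0.00146762,  0.07040391]))
0 [368.28355397 301.35898051]
0.01 [361.37676947 274.55682381]
0.019 [355.02587698 249.91183656]
0.03 [347.08425308 219.09392867]
```

View pics/p3.png

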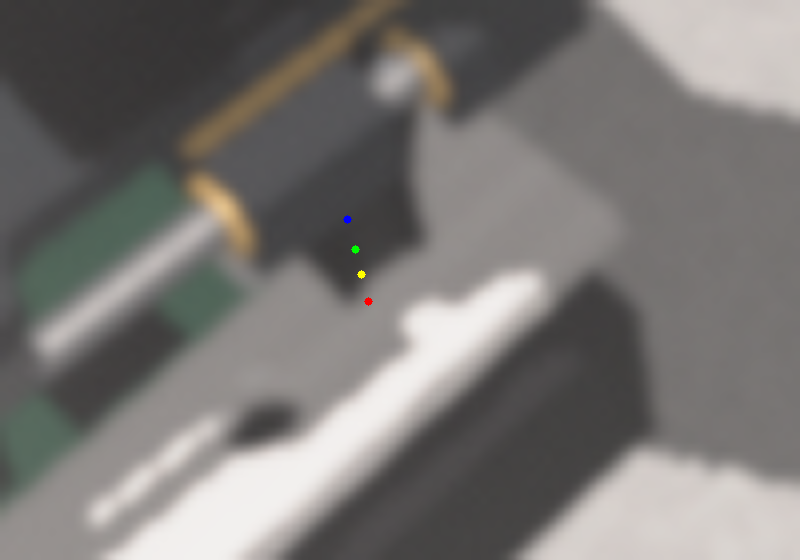

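arm_command(targets=[[[0, 0, 0.003, 0, 0, 0, 1], [0, 0, 0.006, 0, 0, 0, 1], [0, 0, 0.008, 0, 0, 0, 1], [0, 0, 0.01, 0, 0, 0, 1], [0, 0, 0.01, 0, 0, 0, 1]]])

```text
time_s: 10.55
tool_pos: [0.486, 0.1619, 0.0612]
tool_rot: [180.0, 0.0, 0.0]
force: [-0.0, -0.3, -0.4]
grip_width: 0.0003
```

Run:
```python
from h import *
for i in range(2):
    d=read_camera('side');print(lidfit(d,.053),get_obs()['force'],get_obs()['tool_pos'])
```

```text
(918, array([-0.14684528,  0.00174259,  0.07038907])) [0.00636107 0.33031504 0.06585459] [0.48610348 0.16190717 0.06140118]
(916, array([-0.14460593,  0.00461488,  0.07018452])) [0.37112938 0.50096127 0.16033787] [0.48622675 0.16201316 0.06156539]
```

arm_command(targets=[[[0, 0, 0.002, 0, 0, 0, 1], [0, 0, 0.004, 0, 0, 0, 1], [0, 0, 0.006, 0, 0, 0, 1], [0, 0, 0.007, 0, 0, 0, 1], [0, 0, 0.007, 0, 0, 0, 1]]])

```text
time_s: 11.15
tool_pos: [0.4861, 0.1619, 0.0543]
tool_rot: [180.0, 0.0, 0.0]
force: [-0.3, -0.2, -1.1]
grip_width: 0.0007
```

Run:
```python
from h import *
for i in range(2):
    d=read_camera('side');print(lidfit(d,.053),get_obs()['force'],get_obs()['tool_pos'])
```

```text
(1497, array([-0.10451991,  0.00842882,  0.06666389])) [-0.10654467  0.28073483  0.50259871] [0.48618541 0.1619433  0.05452277]
(1496, array([-0.10469278,  0.0068925 ,  0.06673789])) [-0.44255853  0.34813899 -0.62348333] [0.48627108 0.16195467 0.05458567]
```

Run:
```python
from h import *
d=read_camera('side');C=cloud(d);J=(C-get_obs()['tool_pos'])
im=d['img'][:,:,::-1][280:400,140:300];cv2.imwrite('pics/p4.png',cv2.resize(im,None,fx=5,fy=5,interpolation=2))
z=J[280:400,140:300,2];z=np.clip(z*1000,-10,110);cv2.imwrite('pics/p4d.png',cv2.resize(cv2.applyColorMap((z*2.1+20).astype(np.uint8),cv2.COLORMAP_JET),None,fx=5,fy=5,interpolation=0))
m=(J[...,2]>.025)&(J[...,2]<.12)
m[:280]=0;m[:,:140]=0;m[:,300:]=0
P=J[m]
for y in np.arange(-.1,.11,.01):
    s=P[abs(P[:,1]-y)<.005]
    s=s[s[:,0]<.04]
    if len(s):print(round(y,2),len(s),s[:,2].min().round(4),np.percentile(s[:,2],5).round(4),s[s[:,2]<s[:,2].min()+.005][:,0].mean().round(4))
```

```text
-0.09 18 0.0957 0.0965 -0.0366
-0.08 90 0.0926 0.0936 -0.0297
-0.07 40 0.1042 0.1053 -0.0305
-0.06 43 0.1044 0.105 -0.027
-0.05 46 0.1026 0.1051 -0.0216
-0.04 47 0.0251 0.1054 -0.0256
-0.03 124 0.0253 0.0987 -0.0261
-0.02 130 0.0967 0.0997 -0.037
-0.01 215 0.0253 0.0336 -0.0104
-0.0 115 0.0256 0.0274 -0.0092
0.01 175 0.0256 0.0294 -0.0076
0.02 148 0.0964 0.0997 -0.0371
0.03 166 0.0969 0.0984 -0.0315
0.04 54 0.0255 0.105 -0.0321
0.05 54 0.0252 0.104 -0.0282
0.06 58 0.0252 0.1045 -0.0281
0.07 46 0.0252 0.104 -0.0301
0.08 70 0.094 0.0949 -0.0362
0.09 38 0.0936 0.0949 -0.0333<stdin>:4: RuntimeWarning: invalid value encountered in cast
```

View pics/p4.png

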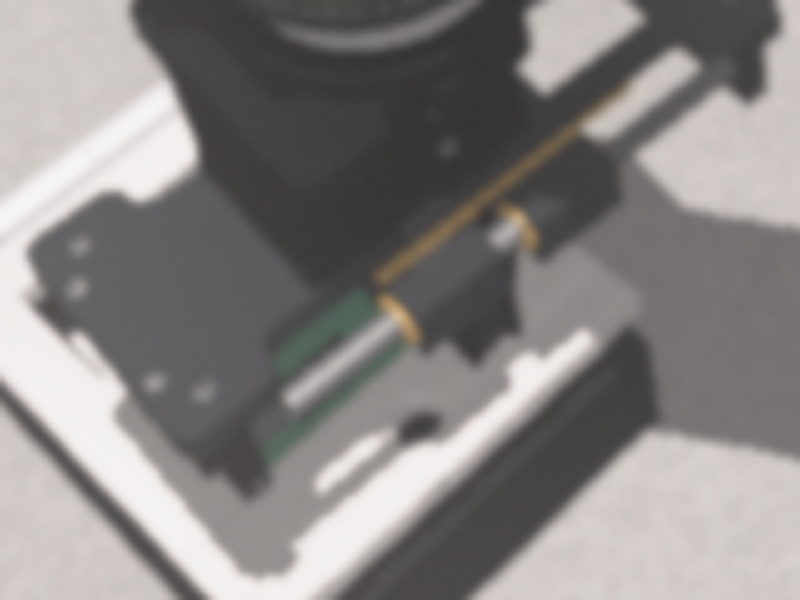

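View pics/p4d.png

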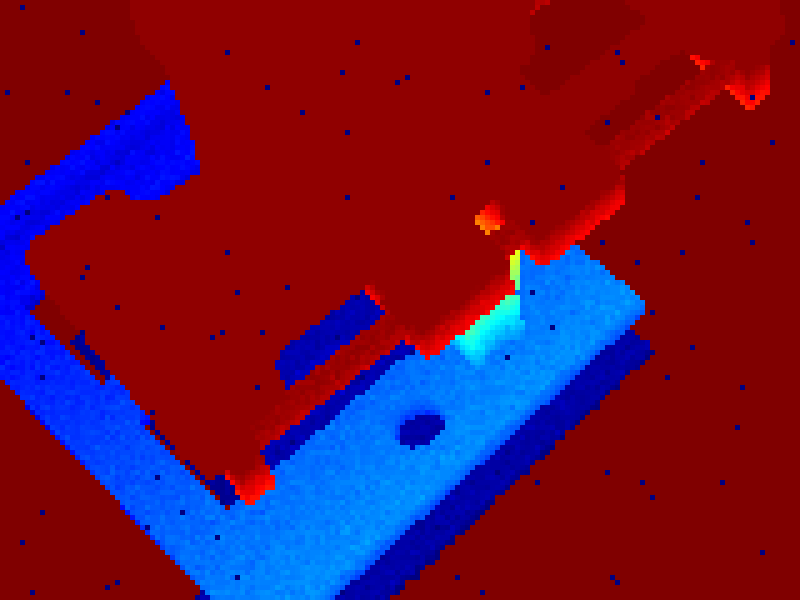

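The contact shows that the real fingertip is about 19 mm above the reported TCP: the lid follows the finger with exactly that offset, and the body's plates are 94 mm up instead of 70. I'll allow for this from here on and continue the push.

arm_command(targets=[[[0, 0, 0.002, 0, 0, 0, 1], [0, 0, 0.004, 0, 0, 0, 1], [0, 0, 0.006, 0, 0, 0, 1], [0, 0, 0.008, 0, 0, 0, 1], [0, 0, 0.01, 0, 0, 0, 1], [0, 0, 0.01, 0, 0, 0, 1], [0, 0, 0.01, 0, 0, 0, 1], [0, 0, 0.01, 0, 0, 0, 1]]])

```text
time_s: 12.1
tool_pos: [0.4861, 0.1619, 0.0447]
tool_rot: [180.0, 0.0, 0.0]
force: [-3.0, 0.3, 3.4]
grip_width: 0.0002
```

Run:
```python
from h import *
for i in range(2):
    d=read_camera('side');print(lidfit(d,.053),get_obs()['force'],get_obs()['tool_pos'])
```

```text
(2072, array([-0.0501796 ,  0.00742542,  0.06180419])) [-1.91107388  0.00887208  4.26741988] [0.48605082 0.16191646 0.04464766]
(2081, array([-0.05076294,  0.00590178,  0.06187887])) [-2.7547388   0.04533665  4.0461943 ] [0.48605626 0.16192675 0.04465263]
```

arm_command(targets=[[[0, 0, -0.03, 0, 0, 0, 1], [0, 0, -0.08, 0, 0, 0, 1], [0, 0.03, -0.12, 0, 0, 0, -0.1], [0, 0.07, -0.155, 0, 0, 0, -0.1], [0, 0.12, -0.175, 0, 0, 0, -0.1], [0, 0.17, -0.175, 0, 0, 0, -0.1], [0.01, 0.21, -0.175, 0, 0, 0, -0.1], [0.015, 0.24, -0.175, 0, 0, 0, -0.1], [0.015, 0.24, -0.175, 0, 0, 0, -0.1], [0.015, 0.24, -0.175, 0, 0, 0, -0.1]]])

```text
time_s: 13.2
tool_pos: [0.5014, -0.0784, 0.2192]
tool_rot: [-179.9, 0.0, -0.1]
force: [-0.4, 0.3, -0.3]
grip_width: 0.0468
```

Run:
```python
from h import *
np.set_printoptions(precision=4,suppress=True)
o=get_obs();print(o['tool_pos'],o['tool_rot'],o['grip_width'])
D={c:read_camera(c) for c in('side','wrist','top')}
cv2.imwrite('pics/w4.png',D['wrist']['img'][:,:,::-1])
for c in D:
    print(c,lidfit(D[c],.053)); C=cloud(D[c])
    q=C.reshape(-1,3);q=q[(abs(q[:,0]-.571)<.03)&(abs(q[:,1]+.094)<.03)&(q[:,2]>.08)&(q[:,2]<.125)]
    t=q[q[:,2]>.11];print('top z',np.median(t[:,2]),'bbox centre',(t.min(0)+t.max(0))/2,t.max(0)-t.min(0),cv2.minEnclosingCircle(np.float32(t[:,:2]*1000)))
    # rail top ring
    r=C.reshape(-1,3);r=r[(abs(r[:,0]-.57)<.1)&(abs(r[:,1]+.16)<.15)&(r[:,2]>.055)&(r[:,2]<.065)]
    if c!='side':print('rail',cv2.minAreaRect(np.float32(r[:,:2]*1000)))
```

```text
[ 0.5014 -0.0784  0.2192] [-179.9493    0.006    -0.0726] 0.04675138778695351
side (3456, array([-0.0665,  0.0019,  0.0631]))
top z 0.11548459849893827 bbox centre [ 0.5714 -0.0937  0.1142] [0.0187 0.0189 0.0079] ((570.6412963867188, -94.23664093017578), 10.579535484313965)
wrist (5309, array([-0.0578, -0.0319,  0.062 ]))
top z 0.11674217480847521 bbox centre [ 0.5714 -0.0932  0.1146] [0.0189 0.0196 0.0088] ((571.2786865234375, -93.16061401367188), 9.848647117614746)
rail ((537.45703125, -159.55712890625), (230.7609405517578, 145.2115936279297), 82.36759185791016)
top (2094, array([-0.0664,  0.0007,  0.0627]))
  return _methods._mean(a, axis=axis, dtype=dtype,
  ret = ret.dtype.type(ret / rcount)
Traceback (most recent call last):
ValueError: zero-size array to reduction operation minimum which has no identity
```

View pics/w4.png

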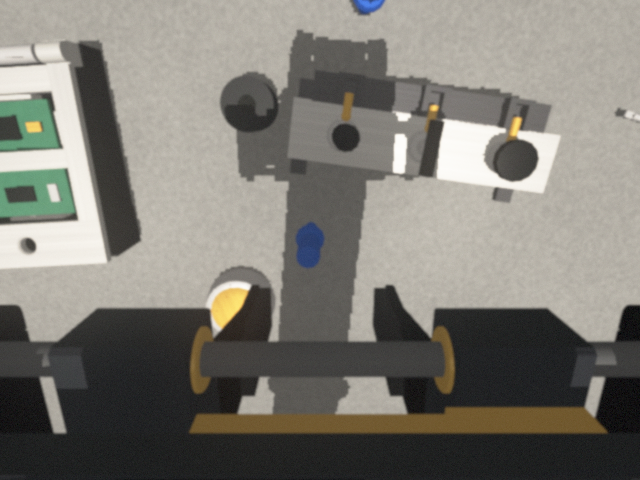

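Wrist view: the knob's top is at (345,137) and the T is at (430,148). The lid rests at about 0.066 rad, with its hole at (28,245). Next I'll go above the knob, with the jaws along the rail.

Run:
```python
from h import *
print(rel([.5713,-.0935,.135],-7.8),rel([.5713,-.0935,.058],-7.8))
```

```text
([0.0698, 0.0174, 0.0846], [-0.01, -0.01, 7.97]) ([0.0698, 0.0174, 0.1616], [-0.01, -0.01, 7.97])
```

arm_command(targets=[[[0.02, 0.01, 0, 0, 0, 4, -0.1], [0.05, 0.015, 0.02, 0, 0, 7.8, -0.1], [0.07, 0.015, 0.05, 0, 0, 7.8, -0.1], [0.07, 0.015, 0.075, 0, 0, 7.8, -0.1], [0.07, 0.015, 0.085, 0, 0, 7.8, -0.1], [0.07, 0.015, 0.085, 0, 0, 7.8, -0.1], [0.07, 0.015, 0.085, 0, 0, 7.8, -0.1]]])

```text
time_s: 14.05
tool_pos: [0.5719, -0.0926, 0.1359]
tool_rot: [180.0, -0.1, -7.7]
force: [0.1, -0.1, -0.1]
grip_width: 0.0477
```

```bash
cat > look2.py <<'E'
from h import *
import sys
n=sys.argv[1];o=get_obs();print(o['tool_pos'],o['tool_rot'],o['force'],o['grip_width'])
print(rel([.5713,-.0935,.058],-7.8))
s=read_camera('side');w=read_camera('wrist')
a=s['img'][150:285,250:400,::-1];b=w['img'][:,:,::-1]
cv2.imwrite(f'pics/{n}.png',np.hstack([cv2.resize(a,(400,360),interpolation=2),cv2.resize(b,(400,360))]))
E
python3 look2.py g1
```

```text
[ 0.57185195 -0.09256241  0.13594647] [ 1.79975380e+02 -1.00300266e-01 -7.73307572e+00] [ 0.05051499 -0.05186959 -0.10791406] 0.04765483138760055
([-0.0006, 0.001, 0.0779], [0.02, -0.1, 0.07])
```

View pics/g1.png

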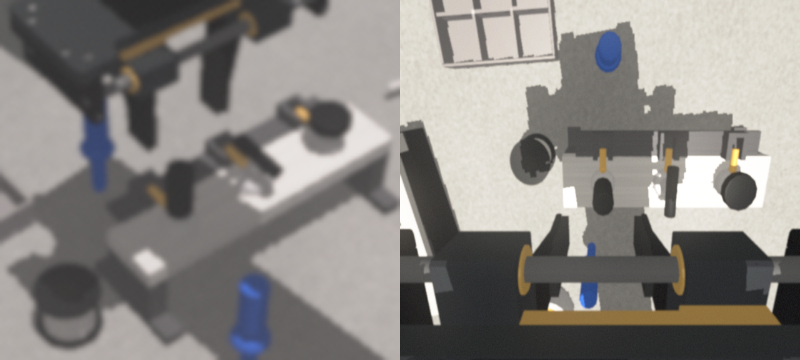

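The fingers straddle the knob at (180,190), clear of the T handle, so I'll descend.

arm_command(targets=[[[-0.0005, 0.001, 0.015, 0, 0, 0, -0.1], [-0.0005, 0.001, 0.03, 0, 0, 0, -0.1], [-0.0005, 0.001, 0.045, 0, 0, 0, -0.1], [-0.0005, 0.001, 0.055, 0, 0, 0, -0.1], [-0.0005, 0.001, 0.065, 0, 0, 0, -0.1], [-0.0005, 0.001, 0.068, 0, 0, 0, -0.1], [-0.0005, 0.001, 0.068, 0, 0, 0, -0.1]]])

```text
time_s: 14.85
tool_pos: [0.5704, -0.0938, 0.066]
tool_rot: [-180.0, 0.1, -7.8]
force: [0.4, -0.5, 0.3]
grip_width: 0.0478
```

```bash
python3 look2.py g2
```

```text
[ 0.57042995 -0.09378758  0.06598735] [-1.79988457e+02  5.62784812e-02 -7.77024720e+00] [ 0.40898501 -0.45166386  0.30241791] 0.04776095945791237
([0.0008, -0.0004, 0.008], [-0.01, 0.06, 0.03])
```

View pics/g2.png

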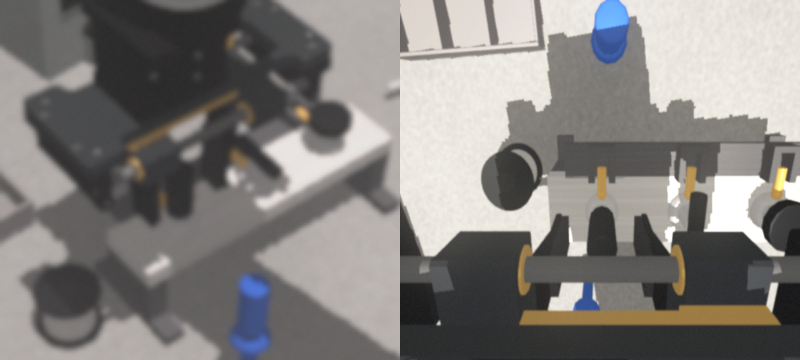

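arm_command(targets=[[[0.0005, 0, 0.004, 0, 0, 0, -0.1], [0.0005, 0, 0.008, 0, 0, 0, -0.1], [0.0005, 0, 0.008, 0, 0, 0, 1], [0.0005, 0, 0.008, 0, 0, 0, 1], [0.0005, 0, 0.008, 0, 0, 0, 1], [0.0005, 0, 0.008, 0, 0, 0, 1], [0.0005, 0, 0.008, 0, 0, 0, 1], [0.0005, 0, 0.008, 0, 0, 0, 1]]], newtons=45)

```text
time_s: 15.75
tool_pos: [0.5713, -0.0941, 0.0588]
tool_rot: [180.0, -0.0, -7.8]
force: [-0.5, -1.2, 1.5]
grip_width: 0.019
```

```bash
python3 look2.py g3
```

```text
[ 0.57130341 -0.09408244  0.05877533] [ 1.79990365e+02 -1.44553625e-02 -7.78475168e+00] [-0.53033467 -1.17023876  1.54294108] 0.01895944042794851
([-0.0001, -0.0006, 0.0008], [0.01, -0.01, 0.02])
```

View pics/g3.png

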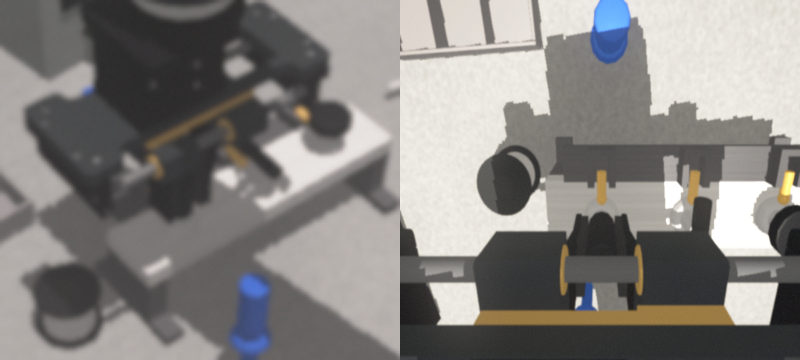

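Gripped at 19 mm. Now the straight upward pull.

arm_command(targets=[[[0, 0, -0.003, 0, 0, 0, 1], [0, 0, -0.006, 0, 0, 0, 1], [0, 0, -0.009, 0, 0, 0, 1], [0, 0, -0.012, 0, 0, 0, 1], [0, 0, -0.018, 0, 0, 0, 1], [0, 0, -0.025, 0, 0, 0, 1], [0, 0, -0.033, 0, 0, 0, 1], [0, 0, -0.041, 0, 0, 0, 1], [0, 0, -0.05, 0, 0, 0, 1], [0, 0, -0.058, 0, 0, 0, 1]]])

```text
time_s: 16.85
tool_pos: [0.5714, -0.094, 0.1178]
tool_rot: [180.0, -0.0, -7.8]
force: [0.4, -0.7, -1.0]
grip_width: 0.019
```

arm_command(targets=[[[0, 0, -0.01, 0, 0, 0, 1], [0, 0, -0.02, 0, 0, 0, 1], [0, 0, -0.03, 0, 0, 0, 1], [0, 0, -0.035, 0, 0, 0, 1], [0, 0, -0.035, 0, 0, 0, 1]]])

```text
time_s: 17.35
tool_pos: [0.5718, -0.0941, 0.1527]
tool_rot: [180.0, -0.1, -7.8]
force: [0.6, -0.2, -0.8]
grip_width: 0.0188
```

```bash
python3 look2.py g4
python3 - <<'E'
from h import *
o=get_obs()
d=read_camera('side');C=cloud(d)
# jig & hole refit from side cam / wrist
J=R.from_euler('z',3.3,degrees=True)
for c in('side','top'):
    d=read_camera(c);C=cloud(d);q=C.reshape(-1,3)
    m=(q[:,0]>.42)&(q[:,0]<.68)&(q[:,1]>.1)&(q[:,1]<.3)&(q[:,2]>.03)&(q[:,2]<.08)
    print(c,cv2.minAreaRect(np.float32(q[m,:2]*1000)),m.sum(),lidfit(d,.053))
    a=.066;p=J.apply([.085-.16*np.cos(a)+.004*np.sin(a),0,.054+.16*np.sin(a)+.004])+[.548,.1955,0];uv=proj(d,p);print('hole pred',p,uv)
    u,v=uv.astype(int);x=d['img'][v-20:v+20,u-20:u+20,::-1];cv2.imwrite(f'pics/hole_{c}.png',cv2.resize(x,None,fx=10,fy=10,interpolation=2))
E
python3 -c "
import cv2,numpy as np
cv2.imwrite('pics/holes.png',np.hstack([cv2.imread('pics/hole_side.png'),cv2.imread('pics/hole_top.png')]))"
```

```text
[ 0.57181987 -0.09410994  0.15269867] [ 1.79982060e+02 -9.73150041e-02 -7.78532963e+00] [ 0.57838557 -0.21256341 -0.77791374] 0.018771089471408115
([-0.0008, -0.0006, 0.0947], [0.02, -0.1, 0.01])
side ((548.4005737304688, 195.98574829101562), (190.9347381591797, 140.63931274414062), 3.3445205688476562) 11088 (3470, array([-0.06605375,  0.00169049,  0.06307494]))
hole pred [0.47373551 0.19121794 0.06855234] [224.96040908 366.74555522]
top ((548.7557373046875, 195.82984924316406), (189.87184143066406, 141.5223846435547), 3.3770787715911865) 6523 (2089, array([-0.06695712,  0.0003365 ,  0.06264437]))
hole pred [0.47373551 0.19121794 0.06855234] [190.20389404 286.12648307]
```

View pics/g4.png

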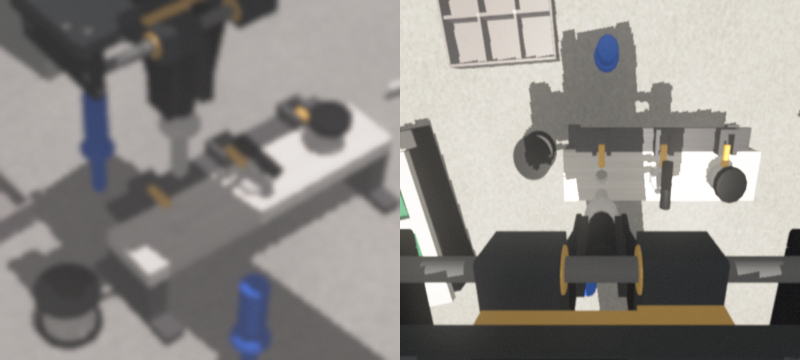

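View pics/holes.png

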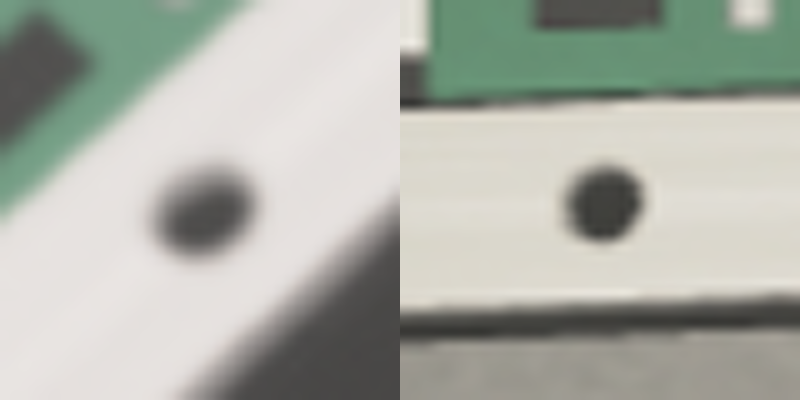

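The pin is clear of the rail, hanging straight in the fingers at about (180,150). The holes appear at side (223.8,366.5) and top (189.8,285.8), within about 1 px of the prediction. I'll refine this with rays.

```bash
cat >> h.py <<'E'
def hole(d,g,zs=.0686,r=9):
    u,v=np.round(g).astype(int);x=cv2.cvtColor(d['img'],cv2.COLOR_RGB2GRAY)[v-r:v+r+1,u-r:u+r+1].astype(float)
    w=np.clip(.8*np.percentile(x,70)-x,0,None)
    m=(x<.75*np.percentile(x,70)).astype(np.uint8);n,l,st,ce=cv2.connectedComponentsWithStats(m);k=l[r-3:r+4,r-3:r+4];k=np.bincount(k[k>0]).argmax()
    w=w*cv2.dilate((l==k).astype(np.uint8),np.ones((3,3)));vv,uu=np.mgrid[0:2*r+1,0:2*r+1]
    c=np.array([(w*uu).sum(),(w*vv).sum()])/w.sum()+[u-r,v-r]
    ray=R.from_euler('xyz',d['attitude'],degrees=True).apply(np.linalg.inv(d['K'])@[*c,1])
    return c,d['origin']+ray*(zs-d['origin'][2])/ray[2]
E
python3 - <<'E'
from h import *
print(hole(read_camera('side'),(224,366)),hole(read_camera('top'),(190,286)))
o=get_obs();print(rel([.474,.192,.17],0))
# pin shaft seen from side cam
d=read_camera('side');C=cloud(d);q=C.reshape(-1,3);t=o['tool_pos'];J=q-t
for z in (-.02,-.015,-.01,-.005,-.03,-.04,0.005,.01):
    m=(abs(J[:,2]-z)<.003)&(np.hypot(J[:,0],J[:,1])<.025);print(z,m.sum(),J[m].mean(0),J[m].min(0),J[m].max(0))
E
```

```text
(array([224.11877253, 367.12778445]), array([0.47408876, 0.19244395, 0.0686    ])) (array([189.99014332, 286.05099321]), array([0.47387221, 0.19164079, 0.0686    ]))
([-0.1348, -0.2703, -0.0187], [-0.0, 0.05, -7.78])
-0.02 13 [-0.00329377  0.00263938 -0.02011943] [-0.00566658 -0.00153051 -0.02199968] [ 0.00201841  0.00541551 -0.01775227]
-0.015 13 [-0.0028676   0.00322782 -0.015356  ] [-0.00512502 -0.0017225  -0.01775227] [ 0.00052875  0.00614899 -0.0129918 ]
-0.01 14 [-0.00257     0.00327227 -0.01022391] [-0.00529243 -0.00158218 -0.0129918 ] [ 0.00090447  0.0060508  -0.00786409]
-0.005 2 [-0.00431555  0.00240944 -0.00790995] [-0.00495686  0.00182125 -0.00795581] [-0.00367424  0.00299764 -0.00786409]
-0.03 17 [-0.00297718  0.00287952 -0.02980857] [-0.00581276 -0.0018257  -0.03285971] [ 0.00155766  0.00560934 -0.02713772]
-0.04 8 [-0.00240827  0.00256494 -0.03883063] [-0.00469961 -0.00145476 -0.04221765] [ 0.00124551  0.005252   -0.03714976]
0.005 90 [-0.00490532  0.00390389  0.00588726] [-0.01365583 -0.01243372  0.0021436 ] [0.01097333 0.01371159 0.0079407 ]
0.01 41 [-0.00510822  0.00335037  0.00842935] [-0.01250966 -0.0082912   0.00700566] [0.00746947 0.0125869  0.01207194]
```

Run:
```python
from h import *
print(rel([.4738,.1918,.153],-7.8))
```

```text
([-0.1349, -0.27, -0.0017], [-0.0, 0.04, 0.02])
```

arm_command(targets=[[[-0.01, -0.02, 0, 0, 0, 0, 1], [-0.025, -0.05, 0, 0, 0, 0, 1], [-0.043, -0.085, 0, 0, 0, 0, 1], [-0.06, -0.12, 0, 0, 0, 0, 1], [-0.078, -0.155, 0, 0, 0, 0, 1], [-0.095, -0.19, 0, 0, 0, 0, 1], [-0.113, -0.225, 0, 0, 0, 0, 1], [-0.125, -0.25, 0, 0, 0, 0, 1], [-0.132, -0.265, 0, 0, 0, 0, 1], [-0.135, -0.27, 0, 0, 0, 0, 1]]])

```text
time_s: 18.75
tool_pos: [0.4723, 0.195, 0.1518]
tool_rot: [-180.0, 0.0, -7.5]
force: [0.0, -0.1, -1.0]
grip_width: 0.0186
```

arm_command(targets=[[[0, 0, 0.01, 0, 0, 0, 1], [0, 0, 0.02, 0, 0, 0, 1], [0, 0, 0.025, 0, 0, 0, 1], [0, 0, 0.025, 0, 0, 0, 1]]])

```text
time_s: 19.15
tool_pos: [0.4734, 0.1903, 0.1251]
tool_rot: [179.9, 0.1, -7.9]
force: [0.3, -0.5, -0.6]
grip_width: 0.019
```

```bash
cat > look3.py <<'E'
from h import *
import sys
np.set_printoptions(precision=4,suppress=True)
n=sys.argv[1];o=get_obs();t=o['tool_pos'];print(t,o['tool_rot'],o['force'],o['grip_width'])
print(rel([.4738,.1918,.0],-7.8))
d=read_camera('side');J=cloud(d).reshape(-1,3)-t
for z in (-.012,-.02,-.03,-.038):
    m=(abs(J[:,2]-z)<.004)&(np.hypot(J[:,0],J[:,1])<.02);print(z,m.sum(),J[m][:,0].min(),J[m][:,1].max()) if m.any() else 0
print('lid',lidfit(d,.053))
q=proj(d,t+[0,0,-.0435]);print('tip px',q)
a=d['img'][300:400,160:290,::-1];cv2.imwrite(f'pics/{n}.png',cv2.resize(a,None,fx=6,fy=6,interpolation=2)[:600])
print('tip crop',(q-[160,300]+.5)*6)
E
python3 look3.py i1
```

```text
[0.4734 0.1903 0.1251] [179.9358   0.1491  -7.8885] [ 0.3294 -0.548  -0.5552] 0.01900599872547806
([0.0005, -0.0017, 0.1251], [0.06, 0.15, -0.09])
-0.012 7 -0.005220669908771736 0.0044441036832990055
-0.02 26 -0.005377551514690826 0.005186156142847509
-0.03 28 -0.005257069418942495 0.005320717750285947
-0.038 10 -0.0052418976056402555 0.005273590274200546
lid (1376, array([-0.065 ,  0.0109,  0.0627]))
tip px [224.2914 362.2924]
tip crop [388.7486 376.7543]
```

View pics/i1.png

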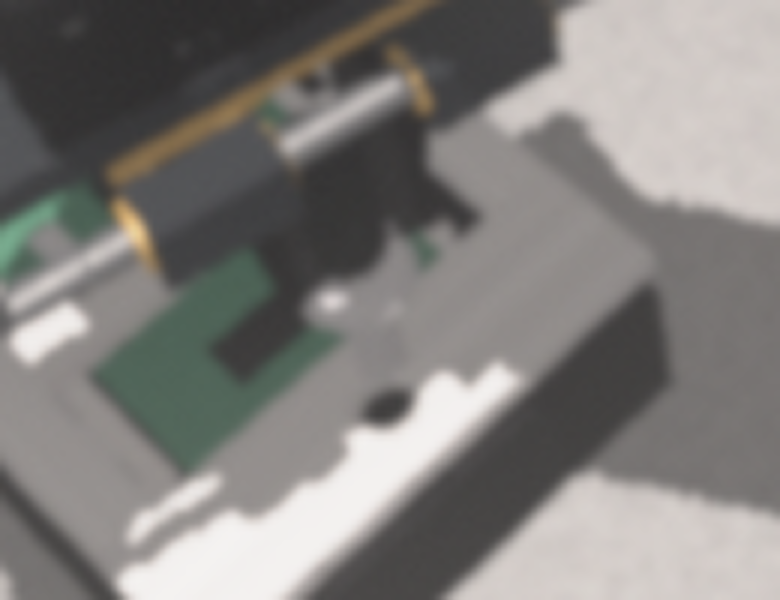

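The pin's tip at (388,377) stands right over the lid hole at (388,405). I'll let it settle, then lower.

arm_command(targets=[[[0, 0, 0, 0, 0, 0, 1], [0, 0, 0, 0, 0, 0, 1], [0, 0, 0, 0, 0, 0, 1]]])

```text
time_s: 19.5
tool_pos: [0.4743, 0.1918, 0.1269]
tool_rot: [-180.0, -0.0, -7.8]
force: [0.7, -0.2, -1.3]
grip_width: 0.0188
```

```bash
python3 look3.py i2
```

```text
[0.4743 0.1918 0.1269] [-179.9941   -0.0342   -7.7909] [ 0.6829 -0.1913 -1.289 ] 0.018837017353083078
([-0.0006, 0.0001, 0.1269], [-0.01, -0.03, 0.01])
-0.012 8 -0.005530068222394879 0.005330834720616351
-0.02 23 -0.005061921677656622 0.005088672860468213
-0.03 24 -0.00560902899225435 0.005594939642611957
-0.038 16 -0.005173762513190572 0.005128493245843302
lid (1401, array([-0.065 ,  0.0175,  0.0623]))
tip px [222.8863 361.9424]
tip crop [380.3177 374.6544]
```

arm_command(targets=[[[-0.0003, 0, 0.004, 0, 0, 0, 1], [-0.0003, 0, 0.008, 0, 0, 0, 1], [-0.0003, 0, 0.012, 0, 0, 0, 1], [-0.0003, 0, 0.016, 0, 0, 0, 1], [-0.0003, 0, 0.019, 0, 0, 0, 1], [-0.0003, 0, 0.022, 0, 0, 0, 1], [-0.0003, 0, 0.025, 0, 0, 0, 1], [-0.0003, 0, 0.025, 0, 0, 0, 1]]])

```text
time_s: 20.35
tool_pos: [0.4734, 0.1917, 0.1011]
tool_rot: [180.0, 0.0, -7.8]
force: [-0.6, -0.2, -1.5]
grip_width: 0.0187
```

```bash
python3 look3.py i3
```

```text
[0.4734 0.1917 0.1011] [179.9833   0.0445  -7.782 ] [-0.5625 -0.2408 -1.5249] 0.018709321282149725
([0.0005, -0.0002, 0.1011], [0.02, 0.04, 0.02])
-0.012 3 -0.0046266365080661065 0.004281246976206049
-0.02 22 -0.00531122475260698 0.0056822049899257765
-0.03 344 -0.018980628450947112 0.019251563351991963
-0.038 77 -0.01964908617135236 0.019694003576761904
lid (1150, array([-0.0593,  0.0024,  0.0635]))
tip px [225.9069 370.5535]
tip crop [398.4411 426.3208]
```

View pics/i3.png

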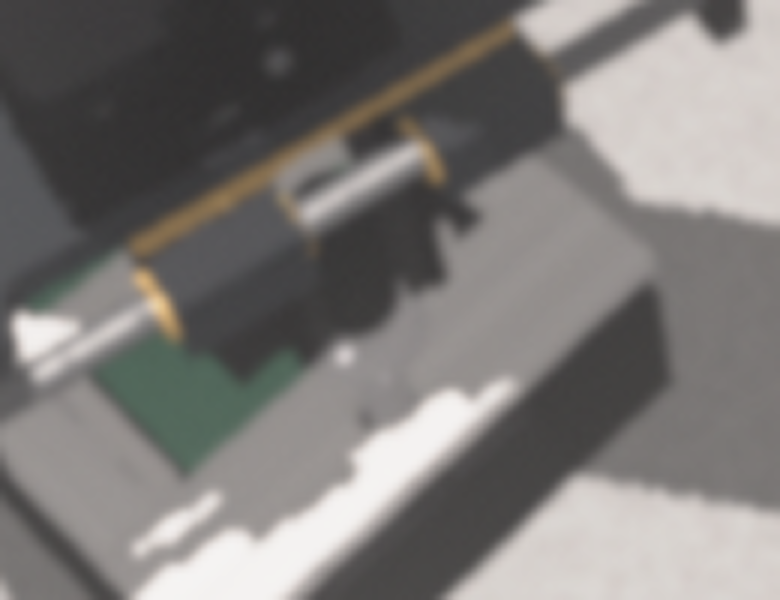

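The tip has entered the lid hole without force. Lowering further.

arm_command(targets=[[[0.0003, 0, 0.004, 0, 0, 0, 1], [0.0003, 0, 0.008, 0, 0, 0, 1], [0.0003, 0, 0.012, 0, 0, 0, 1], [0.0003, 0, 0.015, 0, 0, 0, 1], [0.0003, 0, 0.015, 0, 0, 0, 1]]])

```text
time_s: 20.9
tool_pos: [0.4735, 0.1916, 0.086]
tool_rot: [180.0, 0.1, -7.8]
force: [-0.6, -0.1, -2.1]
grip_width: 0.0188
```

arm_command(targets=[[[0, 0, 0.004, 0, 0, 0, 1], [0, 0, 0.008, 0, 0, 0, 1], [0, 0, 0.012, 0, 0, 0, 1], [0, 0, 0.015, 0, 0, 0, 1], [0, 0, 0.015, 0, 0, 0, 1]]])

```text
time_s: 21.4
tool_pos: [0.4736, 0.1916, 0.071]
tool_rot: [180.0, 0.1, -7.8]
force: [-0.6, -0.2, -1.9]
grip_width: 0.0188
```

```bash
python3 look3.py i4
```

```text
[0.4736 0.1916 0.071 ] [179.9781   0.0568  -7.7773] [-0.5721 -0.2103 -1.905 ] 0.01884432544733233
([0.0003, -0.0002, 0.071], [0.02, 0.06, 0.02])
-0.012 4 -0.01850817628308432 0.005552572340608325
-0.02 59 -0.01957111942047096 0.012376464881884458
-0.03 18 -0.019317997544047394 0.0033632215397742804
-0.038 13 -0.019537499921359114 0.005012133688625936
lid (980, array([-0.0631,  0.0028,  0.0632]))
tip px [228.714  379.4695]
tip crop [415.284  479.8173]
```

View pics/i4.png

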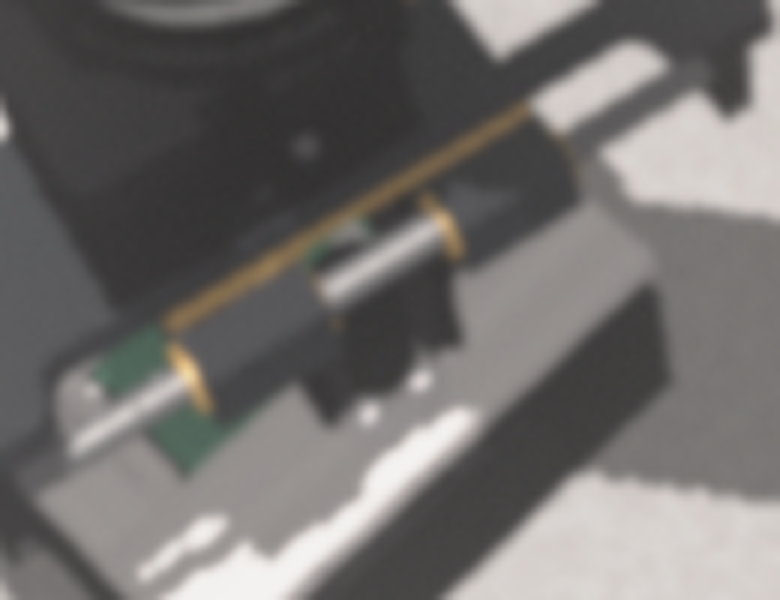

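The pin is through both holes, with the tip about 23 mm below the jig's mouth, and there is still no force. Now I'll press it home.

arm_command(targets=[[[0, 0, 0.002, 0, 0, 0, 1], [0, 0, 0.004, 0, 0, 0, 1], [0, 0, 0.006, 0, 0, 0, 1], [0, 0, 0.008, 0, 0, 0, 1], [0, 0, 0.009, 0, 0, 0, 1], [0, 0, 0.01, 0, 0, 0, 1], [0, 0, 0.01, 0, 0, 0, 1]]])

```text
time_s: 22.15
tool_pos: [0.4741, 0.1918, 0.0617]
tool_rot: [180.0, -0.0, -7.8]
force: [-1.5, -1.4, 5.2]
grip_width: 0.0192
```

```bash
python3 look3.py i5
```

```text
[0.4741 0.1918 0.0617] [179.9965  -0.0075  -7.7788] [-1.4554 -1.3663  5.1908] 0.019161251217982928
([-0.0003, 0.0001, 0.0617], [0.0, -0.01, 0.02])
-0.012 23 -0.019939744373106638 0.00831408403812206
-0.02 14 -0.01968292124477322 0.0037127716297500335
-0.03 12 -0.01953852903440545 0.003580938855465343
-0.038 13 -0.01977883563748639 0.0037596381228081066
lid (1040, array([-0.029 ,  0.0049,  0.0602]))
tip px [229.2605 382.0225]
tip crop [418.5633 495.1348]
```

arm_command(targets=[[[0, 0, 0.001, 0, 0, 0, 1], [0, 0, 0.002, 0, 0, 0, 1], [0, 0, 0.003, 0, 0, 0, 1], [0, 0, 0.004, 0, 0, 0, 1], [0, 0, 0.005, 0, 0, 0, 1], [0, 0, 0.005, 0, 0, 0, 1]]])

```text
time_s: 22.8
tool_pos: [0.4737, 0.1918, 0.0567]
tool_rot: [180.0, 0.0, -7.8]
force: [-2.0, -0.6, 6.2]
grip_width: 0.0191
```

```bash
python3 look3.py i6
```

```text
[0.4737 0.1918 0.0567] [179.9784   0.0281  -7.7762] [-1.9604 -0.5642  6.2352] 0.019089529799222127
([0.0001, -0.0, 0.0567], [0.02, 0.03, 0.02])
-0.012 18 -0.019588202556470535 0.007960326507449211
-0.02 16 -0.019635698362789 0.004234197982022236
-0.03 17 -0.01972842426896315 0.00612966354471306
-0.038 16 -0.019701400799578273 0.0058034830137608795
lid (1105, array([-0.0007, -0.0008,  0.0577]))
tip px [229.8512 383.574 ]
tip crop [422.1072 504.444 ]
```

The lid is now essentially shut. I'll press a little more for a firm stop.

arm_command(targets=[[[0, 0, 0.001, 0, 0, 0, 1], [0, 0, 0.0015, 0, 0, 0, 1], [0, 0, 0.002, 0, 0, 0, 1], [0, 0, 0.002, 0, 0, 0, 1], [0, 0, 0.002, 0, 0, 0, 1], [0, 0, 0.002, 0, 0, 0, 1]]])

```text
time_s: 23.45
tool_pos: [0.4739, 0.1918, 0.0565]
tool_rot: [179.9, -0.0, -7.8]
force: [-7.7, -2.4, 18.8]
grip_width: 0.0187
```

```bash
python3 look3.py i7
python3 - <<'E'
from h import *
d=read_camera('top');print(lidfit(d,.053));o=get_obs();print(o['force'],o['time_s'],abs(o['joint_velocities']).max())
for i in range(3): read_camera('side');print(get_obs()['force'],get_obs()['tool_pos'])
E
```

```text
[0.4739 0.1918 0.0565] [179.9133  -0.0005  -7.7758] [-7.7443 -2.4176 18.7779] 0.01870381200309444
([-0.0001, -0.0, 0.0565], [0.09, -0.0, 0.02])
-0.012 12 -0.019790362613262613 0.0019905841196670992
-0.02 15 -0.019649171482248207 0.004775112040607099
-0.03 14 -0.019689576367959205 0.004776638811787082
-0.038 14 -0.019832728556652857 0.005577472677019274
lid (1095, array([-0.001 ,  0.0057,  0.0573]))
tip px [229.7921 383.5692]
tip crop [421.7527 504.4153]
(1307, array([0.0001394 , 0.0007773 , 0.05723987]))
[-6.53932968 -3.04605734 19.92069015] 23.55 0.12466082994721267
[-7.61739677 -3.14043079 19.57509866] [0.47388223 0.19180936 0.05649903]
[-7.41213449 -2.46902468 18.16769317] [0.47386291 0.19184195 0.05649707]
[-5.88888424 -3.33828239 20.28195186] [0.47387614 0.19184577 0.0565034 ]
```

View pics/i7.png

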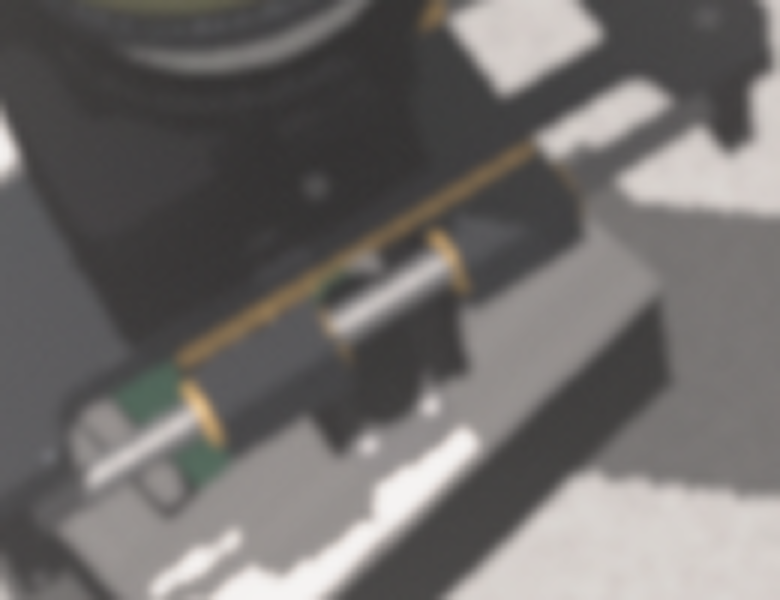

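The lid is shut (fit 0.000 ± 0.001), the press is a steady 19 N or so, the pin is upright and everything is still. Handing in.

Run:
```python
from h import *
print(sign_off());o=get_obs();print(o['time_s'],o['tool_pos'],o['force'],o['grip_width'])
```

```text
the job is handed in; nothing more can be done
None
the job is handed in; nothing more can be done
```

The job is handed in at about 24 s of the 72 s allowed; `sign_off()` gives no verdict. I pushed the lid onto the board and pulled the black round-knobbed pin out of its catch. I then put it through both holes and ended still gripping it and pressing the lid shut.

**Last checks, just before handing in:**
- **Lid:** the depth fit gave about 0.000 rad from the top camera and 0.001 rad from the side camera.
- **Pin:** the tool was at (0.4739, 0.1918), within 1 mm of the measured hole. The tool was upright to 0.1°, and the collar's underside worked out at about 58 mm above the bench.
- **Press and grip:** the wrist read a steady 18–20 N of upward reaction, with the fingers 18.7 mm apart on the knob at a 45 N grip setting.

**What disagreed or went wrong:**
- **Fingertip offset:** the real fingertips were about 19 mm higher than the reported TCP. Because of this, the first lid push stopped at about 0.145 rad; I allowed for the offset and the second push succeeded (0.05 rad while pressed, 0.066 rad at rest).
- **Sideways force:** a sideways force of about 7 N remained at the end, probably the shaft touching the hole wall.
- **Not measured:** the force between the collar and the lid can only be inferred from the wrist reading. I took no closing picture to check that the other pins, spool, tin, screwdriver and tray stayed put, but the moves were planned to stay clear of them.

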